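# Set the honey-jar warmer and hold its start knob in

## Robot

A 7-joint arm with a two-finger parallel gripper is mounted at the origin on the work surface. World frame = base frame: x ahead of the robot, y to its left, z up, the work surface at z = 0. Lengths are in m, angles in degrees, forces in N, time in s.
With the tool pointing down it reaches from about 0.425 to 0.875 m from the base axis. Payload 4.7 kg.
Tool frame: the origin (TCP) lies midway between the tips of the shut fingers; the grasp point (between the pads) lies 19 mm behind it; y points along the fingers, x is the direction in which the jaws open and shut, and the axes are right-handed (so a half turn about y gives the same grasp; the last joint's range is limited). The gripper opens to 87 mm and grips with 3 to 60 N. Pads are 19 mm wide; open, the fingers measure 117 mm over their backs; the gripper's body (75 mm by 190 mm) begins 51 mm behind the grasp point.
Start: joints at [-62.848, 18.392, -4.016, 83.108, 1.295, 78.541, -3.26], TCP at [0.288, 0.582, 0.223] pointing down, gripper open.
Joint ranges: [-163.93, 163.93], [-17.29, 119.83], [-79.2, 71.16], [3.27, 140.29], [-89.18, 269.18], [5.43, 117.66], [-154.24, 154.24]. Speed limits (degrees/s): [147.25, 147.25, 180, 180, 180, 180, 180].

## Interface

Orientations are given as [roll, pitch, yaw] about the fixed x, y, z axes, in that order (R = Rz(yaw) Ry(pitch) Rx(roll)).
In Python, from cell import env gives the robot as it stands.
- The arm moves only by the tool carry_out, never from a script. Its argument "targets" is a list of rows, each a list of 2 entries, a list of its own where there are three numbers: the shift along the tool's x, y, z in mm, then the turn, a rotation vector about the tool's x, y, z in degrees. A call has 1 to 12 rows; each row shifts and turns the commanded pose from where the row before left it, along the tool's axes as they then stand; what a row does not reach is not made up. A row lasts 1/10 s, in which the tool goes at most 50 mm and 8.59 degrees, less where a joint would pass 70% of its speed; a pose out of reach is approached as far as the arm can. A call with a gripper value outside its range is refused whole. "jaw" is the opening, from 0 (shut) to 1 (fully open), set as the call begins (left out, the last holds). The fingers move at their own pace and stop on an object; "squeeze" is the grip in N (left out, the last holds). Time passes only in rows, so rows that do not move let the fingers close. It gives the time, the measured TCP pose, the force and the opening at its end, in the units of the state.
- env.get_obs(): the state, without advancing time (a new reading comes with each control period).
- env.read_camera(name): name is "scene" or "top"; returns the picture (420x560x3 uint8, red, green, blue); there is no depth.
- env.get_calibration(name): a dict with "fx", "fy", "cx", "cy" (pixels), "R" (3x3) and "t" (3): a world point X has camera coordinates R X + t. Camera axes: x right, y down, z forward; pixel columns grow to the right and rows downward; lengths in m; the calibration is good to about 2 mm. A picture is of the moment at which its call begins. get_calibration takes no time and is no camera call.
- env.sign_off(): hands the job in, once; it reports no verdict.
Trained networks look in the newest picture that a camera, given by its name, has taken for a name from the list of things; names that differ only in an ending like _2 or _b are one class to them, and where a whole thing is asked for, a point or a joint stands for the part that bears it (a point fixed in the world has none). Each returns a list of dicts, best first, with "p" (0 to 1); they miss things now and then, are a little off and sometimes report something else, mostly with a low value. They report only what shows in the picture. A call takes as long as a camera call. They do not tell look-alikes from the thing itself.
- env.outline_of(camera, label): "mask" (420x560 bool, what is visible of it) and "xy" ([column, row] in pixels, amid what is visible of it).
The state is a dict: "time_s": time; "qpos": joint angles; "joint_velocities": joint speeds; "effort": joint torques, N m; "tool_pos": TCP position; "tool_rot": TCP orientation; "force": force on the tool from outside, world axes, zero at the start; "wrist_torque": the same for the moment, N m; "grip_width": finger opening in m.
Only numpy, scipy, OpenCV 4.12 (cv2) and the standard library are available. Lean on these libraries where they do the work, as an engineer would, in place of code of your own. Each camera call takes 0.05 s, during which the arm holds its last target.

## Task

Get the jar warmer going: first slide its red slider until the white line stands in line with the green mark, and let go of it. Then pick up the loose black knob, turn it so that the flat in its socket matches the flat of the brass spindle, push it fully onto the spindle and press on, so that the sprung spindle goes right in; finish while still holding the knob pressed in with the gripper. Leave the jars, the lid and the brush where they are.

Things in the scene. Friction and masses are not known exactly. Their poses are not given: they have to be found in the camera images.
- warmer: low aluminium jar warmer, 240 x 440 mm, top 60 mm above the table, turned up to 0.2 rad. Origin: centre of its underside; x points away from the robot, y to the left, z up. Left half (+y): dark warming plate with three honey jars. Right half (-y): pale control panel with the slider (robot's side) and the spindle (far side). It is fixed to the table
- slider (a joint): position of the red slider along its track in m, 0 at the right end (-y of the warmer) to 0.12 at the left end, growing along the warmer's +y; friction about 1.5 N, it stays where it is left
- slider_top (a point): centre of the top face of the red slider grip, a block 28 mm (warmer's x) by 20 mm (warmer's y) by 40 mm high with a white line across the middle of its top; its top stands 54.5 mm above the panel, on a dark track 40 mm wide, 170 mm long and 14 mm high that runs along the warmer's y
- mark: green mark on the panel beside the track, on the side away from the robot, 22 mm (warmer's x) by 12 mm (along the track, y) by 6 mm high, fixed. Origin: centre of its underside; axes as the warmer's. The slider is set when its white line (the slider's middle) is level with this bar along the track, that is within the bar's 12 mm
- bezel: round black collar, 42 mm across, 6 mm high, fixed on the panel around the spindle. Origin: centre of its underside; z up; its x axis points to the side where the spindle's flat is, shown by a white tick on the collar
- spindle_tip (a point): centre (axis) of the upper end of the upright brass spindle, 30 mm above the collar's top when not pressed; it moves with the spindle. The spindle is 18 mm in diameter with one flat, 4.5 mm from the axis, facing the bezel's +x; the last 4 mm taper in by 2.2 mm all round. It does not turn
- spindle (a joint): how far the spindle is pressed down, in m: 0 when free to 0.010 at its stop. Spring: about 6 N to start moving, about 13 N at the stop; it comes back up when let go, and the knob's own weight does not press it
- knob: loose black knob standing on the table, socket down: skirt 46 mm across (z 0 to 24 mm), grip bar on top, 56 mm tall in all, about 80 g. Origin: centre of its underside; z up; +x to the side of the socket's flat, shown by a white stripe on that end of the bar. It fits the spindle when knob x and bezel x point the same way, within about 0.1 rad
- knob_grip (a point): point on the knob's axis 46 mm above its underside, in the grip bar, which is 44 mm long (knob's x), 14 mm thick (y) and spans z 24 to 56 mm above the underside
- knob_socket (a point): centre of the ceiling of the D-shaped socket in the knob's underside: 18 mm deep, 20.4 mm in diameter, flat 5.7 mm from the axis on the knob's +x side. It meets the spindle tip when the knob is fully on; the knob's underside is then 12 mm above the collar, and 2 mm above it with the spindle fully pressed
- jar0: honey jar with brass lid on the warming plate, 80 mm across, 110 mm tall, loose; leave it. Origin: centre of its underside
- jar1: honey jar, pale, as jar0, on the warming plate; leave it
- jar2: honey jar, as jar0, on the warming plate; leave it
- jar_lid: loose brass jar lid lying on the table to the right, 70 mm across, 15 mm high; leave it. It and the knob swap places from start to start
- empty_jar: empty glass jar, 76 mm across, 100 mm tall, on the table to the right, beyond the lid and the knob; leave it
- brush: red-handled label brush lying on the table to the left, between the warmer and the robot; leave it
Mind the look-alikes: they are no part of the job. What is shaped like the knob but blue or pink is not meant.

How it is judged (in metres and radians):
On the way, in this order (a step that is already met when the one before it is completed fails the run):
1. the slider's white line stands level with the green mark, within its 12 mm, and the slider is let go, before the knob is on the spindle (y of slider_top in the frame of mark between -0.006 and 0.006 m and contact force between the fingers and warmer below 0.1 N and distance between knob_socket and spindle_tip above 0.02 m), for 0.2 s.
2. the knob is fully on the spindle, flat to flat: socket ceiling within 4 mm of the spindle tip, upright (distance between knob_socket and spindle_tip below 0.004 m and angle between the x axis of knob and the x axis of bezel, either way round below 0.25 rad and angle between knob's own z axis and vertical below 0.15 rad), for 0.1 s.
At the end, for the whole second after the job is handed in: slider's middle within 6 mm of the green mark's middle along the track; knob fully on the spindle (socket ceiling within 4 mm of the tip, flats within 0.25 rad, upright within 0.15 rad); gripper still pressing the knob at rest, spindle in by over 6 of its 10 mm (all of step 2 and y of slider_top in the frame of mark between -0.006 and 0.006 m and value of joint spindle above 0.006 m and contact force between the fingers and knob above 1 N and contact force between knob and bezel above 4 N and linear speed of knob below 0.02 m/s); the arm keeps its last pose, push and grip.
It fails at once if a jar, the lid, the empty jar or the brush is pushed more than 30 mm, or a jar is tipped (distance of any of jar0, jar1, jar2, jar_lid, empty_jar, brush from where it was at the start of the episode above 0.03 m or angle between any of jar0, jar1, jar2, empty_jar's own z axis and vertical above 0.5 rad).
It also fails if it takes over 54 s, if anything falls off the work surface, if the arm or the gripper's body presses on something with over 40 N, if the wrist force passes 120 N, or if a joint passes its speed limit or range.

## Working session

There is one attempt and no reset: what is moved stays moved. The work goes in short steps, Python scripts to look and compute and a tool call to move; the robot and the scene stay as the last step left them, time stands still between calls to the robot, and variables do not carry over. Pictures are saved under pics/ and viewed, and the job is handed in when it is done.

Besides the shell and the picture viewer there is one more tool, called after "Emit:" in YAML: its name, and indented under it one key for each argument. carry_out: Moves the arm, as the interface text tells. Its arguments: {"type":"object","properties":{"targets":{"type":"array","items":{"type":"array"}},"jaw":{"type":"number"},"squeeze":{"type":"number"}},"required":["targets"]}

```bash
mkdir -p pics; ls
python3 - <<'E'
from cell import env
import cv2,numpy as np
np.set_printoptions(precision=4,suppress=True)
print(env.get_obs())
for n in("scene","top"):
    im=env.read_camera(n); cv2.imwrite(f"pics/{n}0.png",im[:,:,::-1]); print(n,env.get_calibration(n))
E
```

```text
pics
{'time_s': 0.0, 'qpos': array([-62.8478,  18.4369,  -4.0171,  83.1745,   1.2951,  78.5397,
        -3.2625]), 'joint_velocities': array([-0.0175,  0.1553,  0.0329,  0.0324,  0.0633, -0.0347,  0.0313]), 'effort': array([ -0.0004, -49.127 ,  -0.4041, -31.2532,  -0.0639,   0.0435,
         0.0002]), 'tool_pos': array([0.2882, 0.582 , 0.2215]), 'tool_rot': array([-90.0053,   0.1059,  63.6566]), 'force': array([1.0113, 0.298 , 0.1279]), 'wrist_torque': array([-0.0327, -0.0491,  0.0324]), 'grip_width': 0.0871680248136345}
scene {'fx': 390.0783440286069, 'fy': 390.0783440286069, 'cx': 275.1817276606321, 'cy': 207.76023636620653, 'R': array([[-0.5796,  0.8148, -0.0089],
       [ 0.6885,  0.4839, -0.5403],
       [-0.4359, -0.3192, -0.8415]]), 't': array([ 0.3205, -0.2884,  1.2196])}
top {'fx': 397.3552463031598, 'fy': 397.3552463031598, 'cx': 276.98388776557726, 'cy': 213.35887518301328, 'R': array([[-0.0177, -0.9998, -0.0004],
       [-0.9846,  0.0175, -0.1739],
       [ 0.1739, -0.0027, -0.9848]]), 't': array([-0.0106,  0.5203,  0.9305])}
```

View pics/scene0.png

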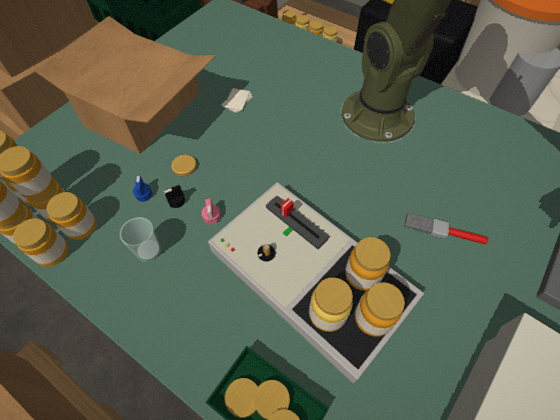

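View pics/top0.png

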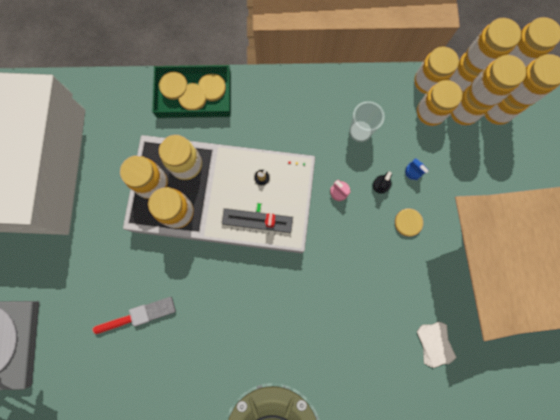

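The scene picture shows the black knob at (176,196), pink at (211,212) and blue at (142,188). In the top picture they are at (382,184), (340,190) and (417,169). Only the black one fits the description. I'll confirm it in crops.

Run:
```python
import cv2,numpy as np
t=cv2.imread("pics/top0.png");s=cv2.imread("pics/scene0.png")
def c(im,x,y,w,h,k): return cv2.resize(im[y:y+h,x:x+w],None,fx=k,fy=k,interpolation=cv2.INTER_CUBIC)
a=c(t,320,150,110,60,7);b=c(s,120,160,110,70,7)
cv2.imwrite("pics/k_top.png",a);cv2.imwrite("pics/k_scene.png",b)
cv2.imwrite("pics/w_top.png",c(t,205,140,115,110,5));cv2.imwrite("pics/w_scene.png",c(s,205,180,130,105,5))
```

```text
(no output)
```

View pics/k_top.png

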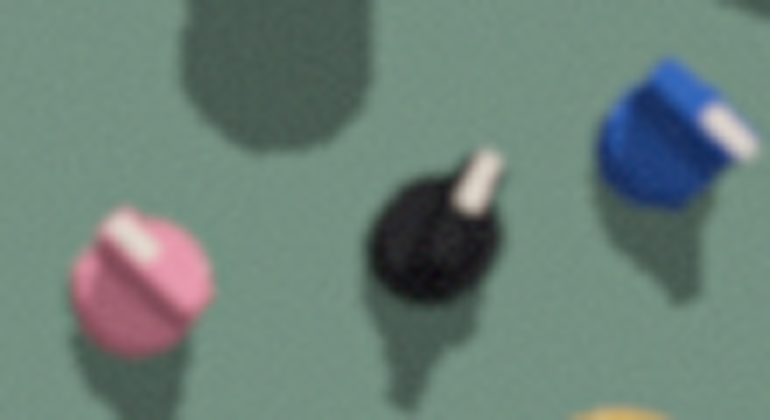

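View pics/k_scene.png

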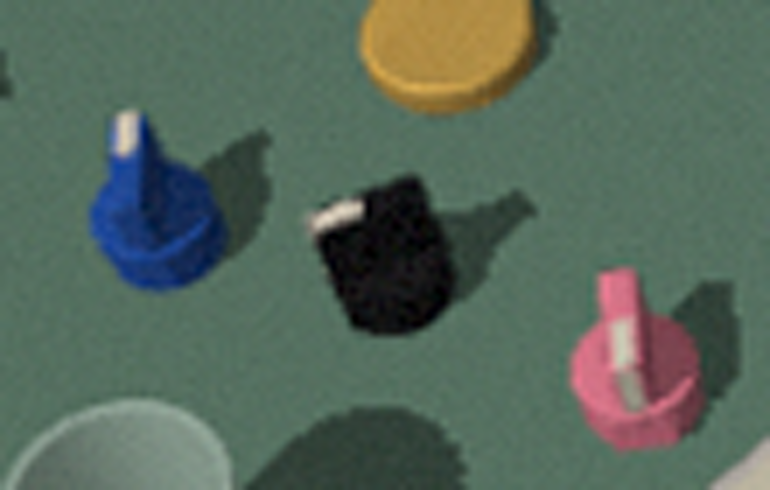

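View pics/w_top.png

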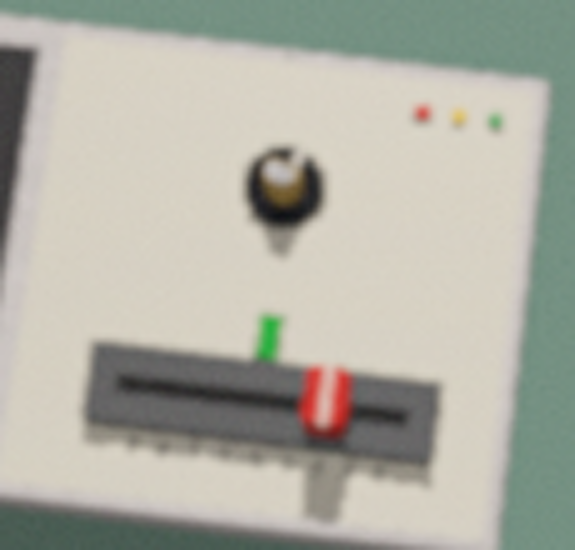

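View pics/w_scene.png

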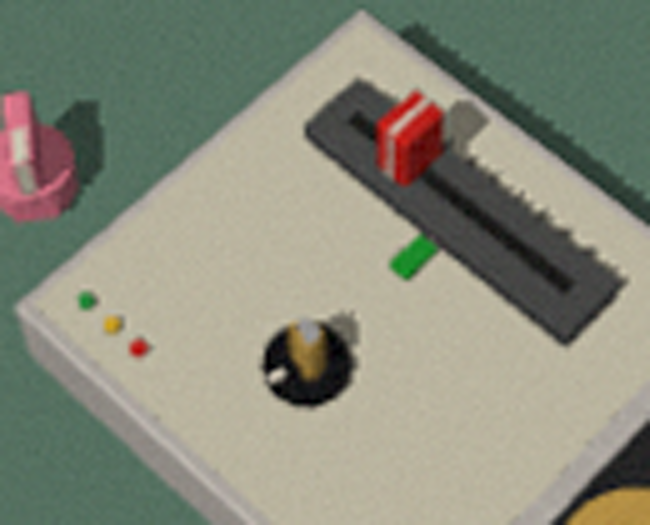

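Confirmed: the black knob stands alone, with the white stripe pointing away from the robot and to the right. Next I fit silhouettes in both views.

```bash
cat > h.py <<'E'
from cell import env
import cv2,numpy as np
from scipy.optimize import minimize
np.set_printoptions(precision=4,suppress=True)
CAL={n:env.get_calibration(n) for n in("scene","top")}
def proj(n,X):
    c=CAL[n];p=np.atleast_2d(X)@c["R"].T+c["t"]
    return np.c_[c["fx"]*p[:,0]/p[:,2]+c["cx"],c["fy"]*p[:,1]/p[:,2]+c["cy"]]
def back(n,uv,z):
    c=CAL[n];d=c["R"].T@np.array([(uv[0]-c["cx"])/c["fx"],(uv[1]-c["cy"])/c["fy"],1]);o=-c["R"].T@c["t"]
    return o+d*(z-o[2])/d[2]
def tri(uvs):
    f=lambda X:sum(((proj(n,X)[0]-uv)**2).sum() for n,uv in uvs.items())
    r=minimize(f,[.6,-.1,.1],method="Nelder-Mead",options=dict(xatol=1e-6,fatol=1e-8,maxiter=4000));return r.x,r.fun**.5
def box(sx,sy,z0,z1): return np.array([[a*sx/2,b*sy/2,z] for a in(-1,1) for b in(-1,1) for z in(z0,z1)])
def cyl(r,z0,z1):
    a=np.linspace(0,2*np.pi,40,endpoint=False);return np.array([[r*np.cos(t),r*np.sin(t),z] for t in a for z in(z0,z1)])
def sil(n,parts,x,y,yaw,z=0):
    K=8;c,s=np.cos(yaw),np.sin(yaw);R=np.array([[c,-s,0],[s,c,0],[0,0,1]])
    m=np.zeros((420,560),np.uint8)
    for P in parts:
        h=cv2.convexHull(proj(n,P@R.T+[x,y,z]).astype(np.float32))
        cv2.fillConvexPoly(m,np.round(h*256).astype(np.int32),255,cv2.LINE_AA,8)
    return m/255.
def fit(masks,parts,x0,z=0,yawfix=None):
    def f(v):
        yaw=yawfix if yawfix is not None else v[2]*10
        return sum(np.abs(sil(n,parts,v[0],v[1],yaw,z)-m).sum()/max(m.sum(),1) for n,m in masks.items())
    v0=[x0[0],x0[1]]+([] if yawfix is not None else [x0[2]/10])
    S=np.array([v0]+[list(np.array(v0)+.012*np.eye(len(v0))[i]*(3 if i==2 else 1)) for i in range(len(v0))])
    r=minimize(f,v0,method="Nelder-Mead",options=dict(initial_simplex=S,xatol=1e-5,fatol=1e-5,maxiter=600))
    v=r.x.copy()
    if len(v)>2:v[2]*=10
    return v,r.fun
KNOB=[cyl(.023,0,.024),box(.044,.014,.024,.056)]
E
python3 - <<'E'
from h import *
for n in("scene","top"):
    c=CAL[n];print(n,"cam",-c["R"].T@c["t"])
    env.read_camera(n)
    for l in("knob","slider_top","mark","bezel","spindle","warmer","empty_jar","jar_lid","jar0"):
        r=env.outline_of(n,l)
        for i,q in enumerate(r[:4]):
            print(n,l,round(q["p"],2),q["xy"],q["mask"].sum())
            np.save(f"m_{n}_{l}_{i}.npy",q["mask"])
W=lambda a,b:(205+a/5,140+b/5)
print("warm FR",back("top",W(548,80),.06),"NR",back("top",W(497,548),.06))
print("scene FR",back("scene",(205+18/5,180+305/5),.06),"NR",back("scene",(277.4,182.4),.06))
print(env.get_obs()["time_s"])
E
```

```text
scene cam [0.916  0.2678 0.8732]
scene knob 0.79 [214.6, 211.0] 335
scene knob 0.74 [142.7, 190.9] 327
scene knob 0.54 [173.4, 196.0] 307
scene slider_top 0.64 [287.9, 208.9] 134
scene mark 0.62 [288.3, 232.3] 44
scene bezel 0.49 [266.2, 254.7] 228
scene spindle 0.44 [265.4, 245.6] 42
scene spindle 0.3 [264.1, 250.8] 238
scene warmer 0.8 [302.7, 264.9] 15242
scene warmer 0.18 [141.7, 236.9] 1217
scene empty_jar 0.96 [142.6, 237.5] 1274
scene empty_jar 0.15 [380.4, 308.9] 1919
scene jar_lid 0.89 [181.7, 163.9] 447
scene jar_lid 0.74 [175.1, 194.4] 313
scene jar_lid 0.27 [141.6, 237.6] 1283
scene jar0 0.78 [367.4, 264.7] 1739
scene jar0 0.77 [330.6, 301.2] 1884
scene jar0 0.66 [380.4, 309.2] 1955
top cam [ 0.3503 -0.0172  1.0068]
top knob 0.78 [382.3, 180.8] 357
top knob 0.67 [416.7, 169.0] 325
top knob 0.58 [342.3, 189.2] 271
top slider_top 0.63 [269.5, 218.5] 141
top mark 0.39 [257.1, 205.6] 20
top spindle 0.39 [258.7, 172.0] 63
top warmer 0.8 [236.4, 201.0] 13415
top warmer 0.61 [384.3, 185.0] 336
top empty_jar 0.95 [364.3, 122.3] 977
top empty_jar 0.25 [385.1, 183.6] 328
top jar_lid 0.75 [409.5, 222.2] 603
top jar0 0.92 [182.1, 158.7] 1402
top jar0 0.83 [142.1, 176.1] 1371
top jar0 0.58 [166.8, 207.3] 1383
warm FR [ 0.6604 -0.1157  0.06  ] NR [ 0.4287 -0.0835  0.06  ]
scene FR [ 0.6605 -0.1151  0.06  ] NR [ 0.4279 -0.0812  0.06  ]
1.1
```

Run:
```python
from h import *
I={n:cv2.imread(f"pics/{n}0.png").astype(int) for n in CAL}
def roi(n,u,v,r):
    m=np.zeros((420,560),bool);m[v-r:v+r+1,u-r:u+r+1]=1;return m
def bgr(n):return I[n][...,0],I[n][...,1],I[n][...,2]
red={};grn={};kn={};bez={}
for n,(rs,gs,ks,bs) in {"scene":((287,208),(288,231),(175,196),(267,253)),"top":((270,220),(258,207),(383,183),(262,177))}.items():
    b,g,r=bgr(n)
    red[n]=((r>g+50))&roi(n,*rs,14)
    # white line inside: close
    red[n]=cv2.morphologyEx(red[n].astype(np.uint8),cv2.MORPH_CLOSE,np.ones((5,5)))*1.
    grn[n]=((g>r+50)&(g>b+50)&roi(n,*gs,11))*1.
    dark=(r+g+b<130)&roi(n,*ks,15); white=(r>130)&(np.abs(r-g)<40)&roi(n,*ks,15)
    kn[n]=(dark|white)*1.
    m=np.zeros((420,560));
    print(n,red[n].sum(),grn[n].sum(),kn[n].sum())
yaw=-.14
wx=np.array([np.cos(yaw),np.sin(yaw)]);wy=np.array([-wx[1],wx[0]])
S,fs=fit(red,[box(.028,.020,.074,.1145)],(.5,-.03),0,yaw)
M,fm=fit(grn,[box(.022,.012,.06,.066)],(.53,-.02),0,yaw)
print("slider",S,fs,"mark",M,fm,"dy",(S-M)@wy,"dx",(S-M)@wx)
for n in CAL:
    print(n,"single S",fit({n:red[n]},[box(.028,.020,.074,.1145)],S,0,yaw),"M",fit({n:grn[n]},[box(.022,.012,.06,.066)],M,0,yaw))
for y0 in (-.3,-.6,-.9):
    K,fk=fit(kn,KNOB,(*back("top",(382,184),.03)[:2],y0));print("knob",K,fk)
for n in CAL:
    print(n,fit({n:kn[n]},KNOB,K))
# stripe direction
for n in CAL:
    s=sil(n,KNOB,*K); im=I[n].astype(np.uint8).copy(); im=cv2.resize(im,None,fx=1,fy=1)
    cs=[(s,kn)]
    for P,v in(([box(.028,.020,.074,.1145)],(*S,yaw)),([box(.022,.012,.06,.066)],(*M,yaw)),(KNOB,tuple(K))):
        m=(sil(n,P,*v)>.5).astype(np.uint8);
        c,_=cv2.findContours(m,0,1);cv2.drawContours(im,c,-1,(255,255,0),1)
    u,v=((120,150) if n=="scene" else (240,140))
    cv2.imwrite(f"pics/fit_{n}.png",cv2.resize(im[v:v+130,u:u+190],None,fx=4,fy=4,interpolation=cv2.INTER_NEAREST))
# tip & bezel
print("tip top",back("top",(205+279/5,140+172/5),.096),"scene",back("scene",(205+308/5,180+330/5),.096))
print("bezel top",back("top",(205+285/5,140+187/5),.066),"scene",back("scene",(205+308/5,180+363/5),.066))
print("tick top",back("top",(205+299/5,140+156/5),.066),"scene",back("scene",(205+276/5,180+377/5),.066))
```

```text
scene 179.0 44.0 321.0
top 127.0 31.0 236.0
slider [ 0.4972 -0.004 ] 0.7639470304463667 mark [ 0.517  -0.0646] 5.74773733540337 dy 0.05727879921714386 dx -0.028085959228485002
scene single S (array([ 0.4956, -0.0079]), np.float64(0.3944791324350969)) M (array([-0.5402, -0.6207]), np.float64(1.0))
top single S (array([ 0.4969, -0.0031]), np.float64(0.31563995677010964)) M (array([ 0.5171, -0.0556]), np.float64(3.185452245414295))
knob [ 0.5993 -0.2921 -0.5417] 0.8784801876820214
knob [ 0.5991 -0.2921 -0.4735] 0.8817350130294477
knob [ 0.5993 -0.2922 -0.5391] 0.8785715542883292
scene (array([ 0.5985, -0.2933, -0.5   ]), np.float64(0.27763728544377253))
top (array([ 0.5993, -0.2922, -0.5391]), np.float64(0.5994682618810236))
tip top [0.6055 0.017  0.096 ] scene [0.6068 0.0159 0.096 ]
bezel top [0.6063 0.0153 0.066 ] scene [0.6085 0.0162 0.066 ]
tick top [0.6218 0.0082 0.066 ] scene [0.6227 0.0084 0.066 ]
```

View pics/fit_scene.png

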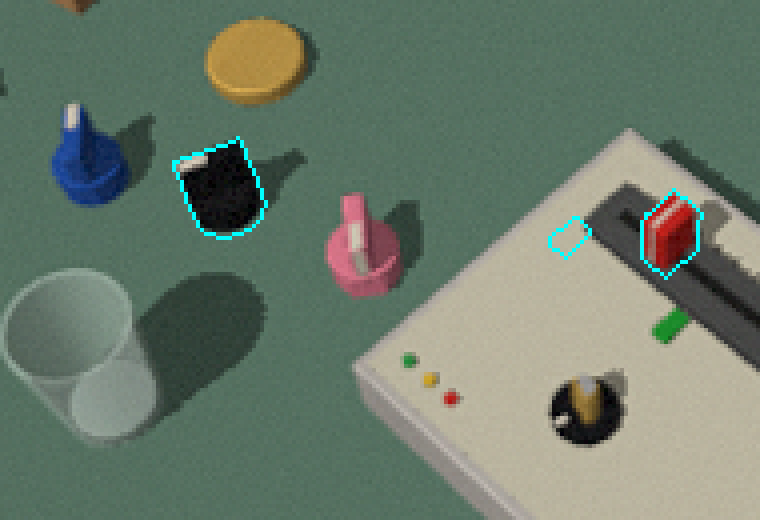

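View pics/fit_top.png

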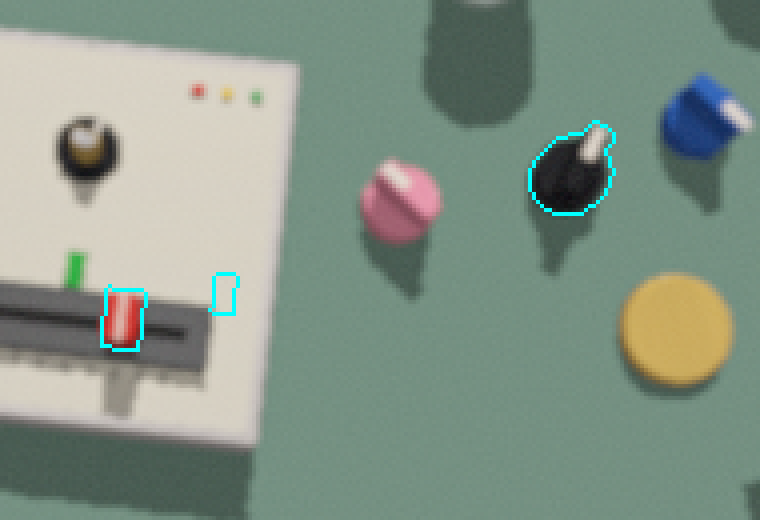

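Run:
```python
from h import *
I={n:cv2.imread(f"pics/{n}0.png").astype(int) for n in CAL}
yaw=-.14
wx=np.array([np.cos(yaw),np.sin(yaw)]);wy=np.array([-wx[1],wx[0]])
R={"scene":((287,208),(288,231),(267,253)),"top":((270,220),(258,207),(262,177))}
red={};grn={};bz={}
for n,(rs,gs,bs) in R.items():
    b,g,r=[I[n][...,i] for i in range(3)]
    def roi(c,q):
        m=np.zeros((420,560),bool);m[c[1]-q:c[1]+q+1,c[0]-q:c[0]+q+1]=1;return m
    red[n]=cv2.morphologyEx(((r>g+60)&roi(rs,14)).astype(np.uint8),cv2.MORPH_CLOSE,np.ones((5,5)))*1.
    grn[n]=((g>r+45)&(g>b+40)&roi(gs,9))*1.
    # bezel+spindle: not panel, fill
    d=((r+g+b<330)|(r>b+45))&roi(bs,12); bz[n]=cv2.morphologyEx(d.astype(np.uint8),cv2.MORPH_CLOSE,np.ones((3,3)))*1.
    ys,xs=np.nonzero(grn[n]);gm=back(n,(xs.mean(),ys.mean()),.065)[:2]
    print(n,"mark by centroid",gm,grn[n].sum())
    ys,xs=np.nonzero(red[n]);print(n,"red centroid",xs.mean(),ys.mean(),red[n].sum())
    # white line
    w=(g>120)&(b>110)&(red[n]>0); ys,xs=np.nonzero(w);print("white px",len(xs),xs.mean(),ys.mean(),back(n,(xs.mean(),ys.mean()),.1145),"wy",back(n,(xs.mean(),ys.mean()),.1145)[:2]@wy, "mark wy",gm@wy)
    # tick
    t=(r>150)&(g>140)&roi(bs,9)
BZ=[cyl(.021,.06,.066)]
M,fm=fit(grn,[box(.022,.012,.06,.066)],gm,0,yaw);S,fs=fit(red,[box(.028,.020,.074,.1145)],(.4968,-.005),0,yaw)
print("M",M,fm,"S",S,fs,"dy",(S-M)@wy,(S-M)@wx)
for n in CAL:
    B=fit({n:bz[n]},[cyl(.021,.06,.066),cyl(.0085,.066,.094)],(.607,.016),0,0.);print(n,"bezel+spindle",B,bz[n].sum())
    im=I[n].astype(np.uint8).copy();u,v=R[n][2]
    cr=cv2.resize(im[v-16:v+17,u-16:u+17],None,fx=16,fy=16,interpolation=cv2.INTER_CUBIC)
    for zz,rr,col in((.066,.021,(255,255,0)),(.06,.021,(0,255,255)),(.096,.0068,(0,0,255))):
        p=proj(n,cyl(rr,zz,zz)[::2]+[.6072,.0162,0]);p=(p-[u-16,v-16]+.5)*16
        cv2.polylines(cr,[np.round(p).astype(int)],True,col,1)
    for yy in(-.3,-.45,-.6):
        p=proj(n,np.array([[.6072+.021*np.cos(yy),.0162+.021*np.sin(yy),.066]]));p=(p-[u-16,v-16]+.5)*16
        cv2.circle(cr,tuple(np.round(p[0]).astype(int)),3,(255,0,255),-1)
    cv2.imwrite(f"pics/bz_{n}.png",cr)
```

```text
scene mark by centroid [0.5342 0.022 ] 44.0
scene red centroid 286.1638418079096 207.09604519774012 177.0
white px 15 285.8666666666667 203.4 [ 0.4988 -0.0067  0.1145] wy 0.06292798773554147 mark wy 0.09628616731616206
top mark by centroid [0.5328 0.0251] 32.0
top red centroid 269.69166666666666 219.73333333333332 120.0
white px 39 269.6923076923077 218.51282051282053 [ 0.4962 -0.0028  0.1145] wy 0.06644566923410669 mark wy 0.099204855938651
M [0.5331 0.0237] 1.7975044563279856 S [ 0.4973 -0.0039] 0.8384795613160518 dy -0.032350974383051435 -0.03165563752747324
scene bezel+spindle (array([0.6057, 0.0143]), np.float64(0.2618076712756816)) 251.0
top bezel+spindle (array([0.6089, 0.0174]), np.float64(0.8400214880472736)) 146.0
```

View pics/bz_scene.png

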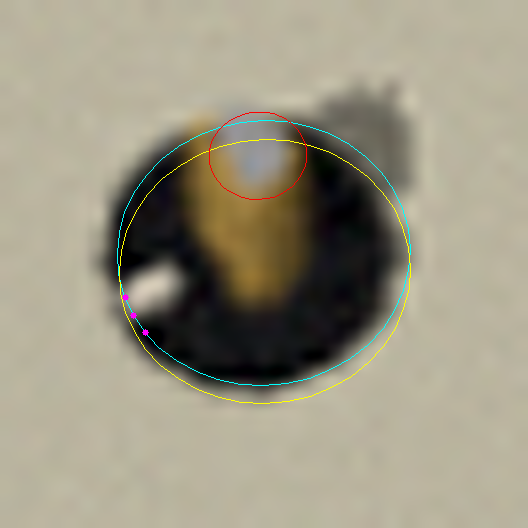

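View pics/bz_top.png

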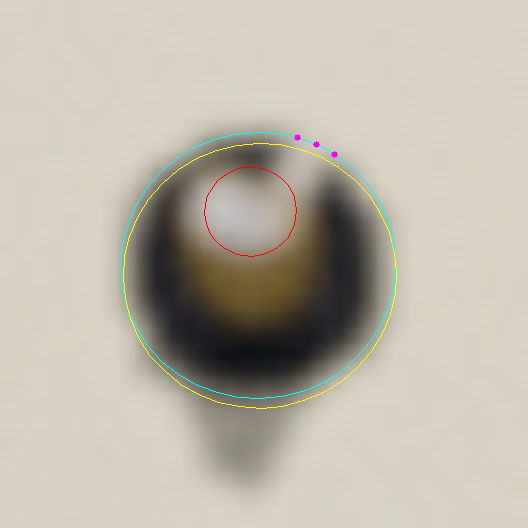

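Run:
```python
from h import *
I={n:cv2.imread(f"pics/{n}0.png").astype(float) for n in CAL}
R={"scene":(267,253),"top":(262,177)}
# soft mask: darkness relative to panel, fit collar only, ignoring spindle/shadow by comparing on the collar's outer ring
from scipy.optimize import minimize
for n,(u,v) in R.items():
    g=I[n].sum(2)/3; panel=np.median(g[v-25:v+25,u-25:u+25]); dk=25
    soft=np.clip((panel-g)/(panel-dk),0,1)
    w=np.zeros_like(g);w[v-12:v+13,u-12:u+13]=1
    # drop shadow zone and spindle tip zone
    yy,xx=np.mgrid[:420,:560]
    if n=="scene": w[(xx>u+2)&(yy<v-4)]=0; w[(yy<v-4)&(np.abs(xx-u+1)<6)]=0
    else: w[(yy>v+7)&(np.abs(xx-u+1)<6)]=0
    # interior doesn't matter
    def f(p):
        s=sil(n,[cyl(.021,.06,.066)],p[0],p[1],0)
        inner=sil(n,[cyl(.017,.066,.066)],p[0],p[1],0)>.5
        if n=="top": inner|=(sil(n,[box(.012,.012,.066,.0665)],p[0]+.0165,p[1]-.0085,0)>.1)
        return (w*~inner*np.abs(s-soft)).sum()
    c=min((minimize(f,[x,y],method="Nelder-Mead",options=dict(initial_simplex=[[x,y],[x+.003,y],[x,y+.003]],xatol=1e-5)) for x in(.604,.607,.610) for y in(.013,.016,.019)),key=lambda r:r.fun)
    print(n,"collar",c.x,c.fun)
    # tick: bright pixels within ring 11..20mm from axis and angle window
    P=np.array([[back(n,(a,b),.066)[:2] for a in range(u-14,u+15)] for b in range(v-14,v+15)])-c.x
    rr=np.hypot(*P.transpose(2,0,1));an=np.arctan2(P[...,1],P[...,0])
    gg=g[v-14:v+15,u-14:u+15]; k=(rr>.0115)&(rr<.0195)&(np.abs(an+.5)<.6); 
    wt=np.clip(gg-60,0,None)*k; q=(P*wt[...,None]).sum((0,1))/wt.sum();print("tick yaw",np.arctan2(q[1],q[0]),np.hypot(*q))
```

```text
scene collar [0.6053 0.0126] 22.37342242019302
tick yaw -0.36154025698614256 0.016852383123476488
top collar [0.6049 0.0195] 36.387048030221266
tick yaw -0.41744020435423845 0.014486100882373046
```

```bash
cat > plan.py <<'E'
from h import *
from scipy.spatial.transform import Rotation as Ro
def pose():
    o=env.get_obs();return np.array(o["tool_pos"]),Ro.from_euler("xyz",o["tool_rot"],degrees=True),o
def plan(pt,yaw_deg,n,nturn=None):
    p,R,o=pose(); T=Ro.from_euler("xyz",[-90,0,yaw_deg],degrees=True)
    nturn=nturn or n
    print("t",o["time_s"],"pos",p,"rot",o["tool_rot"],"F",o["force"],"w",o["grip_width"])
    tot=(R.inv()*T).as_rotvec()
    d=(np.array(pt)-p)/n; rows=[];cp=p.copy();cR=R
    for i in range(n):
        s=np.round(cR.inv().apply(p+d*(i+1)-cp)*1000,1)
        cp=cp+cR.apply(s/1000)
        t=np.round(np.degrees(tot)/nturn,2) if i<nturn else np.zeros(3)
        cR=cR*Ro.from_rotvec(np.radians(t)); rows.append([s.tolist(),t.tolist()])
    print(rows);print("end",cp,cR.as_euler("xyz",degrees=True))
E
python3 -c "
from plan import *
for uv in((182,158),(142,176),(167,207)):print(back('top',uv,.14))
plan([.4972,-.005,.17],-8.0,12,10)"
```

```text
[0.6348 0.1939 0.14  ]
[0.5942 0.283  0.14  ]
[0.522  0.2245 0.14  ]
t 1.1 pos [0.2885 0.5825 0.2226] rot [-90.0012  -0.0083  63.6582] F [0.0845 0.7958 0.3294] w 0.08721900816163457
[[[-36.2, 4.4, -37.3], [-0.0, 7.17, 0.0]], [[-31.2, 4.4, -41.5], [-0.0, 7.17, 0.0]], [[-25.8, 4.3, -45.1], [-0.0, 7.17, 0.0]], [[-19.9, 4.4, -48.0], [-0.0, 7.17, 0.0]], [[-13.8, 4.4, -50.1], [-0.0, 7.17, 0.0]], [[-7.5, 4.4, -51.4], [-0.0, 7.17, 0.0]], [[-1.0, 4.4, -52.0], [-0.0, 7.17, 0.0]], [[5.6, 4.3, -51.6], [-0.0, 7.17, 0.0]], [[11.9, 4.4, -50.6], [-0.0, 7.17, 0.0]], [[18.1, 4.4, -48.7], [-0.0, 7.17, 0.0]], [[24.1, 4.4, -46.0], [0.0, 0.0, 0.0]], [[24.1, 4.4, -46.1], [0.0, 0.0, 0.0]]]
end [ 0.4972 -0.005   0.17  ] [-89.9924  -0.0037  -8.0418]
```

Emit:
carry_out:
  targets:
    - [[-30,0,-30],[0,7,0]]
    - [[-28,0,-37],[0,7,0]]
    - [[-24,0,-41],[0,7,0]]
    - [[-19,0,-45],[0,7,0]]
    - [[-13,0,-47],[0,7,0]]
    - [[-7,0,-48],[0,7,0]]
    - [[-1,0,-48],[0,7,0]]
    - [[5,0,-48],[0,7,0]]
    - [[11,0,-48],[0,7,0]]
    - [[17,0,-46],[0,8,0]]
    - [[22,0,-42],[0,0,0]]
    - [[22,0,-42],[0,0,0]]
  jaw: 0.8

```text
time_s: 2.3
tool_pos: [0.4855, 0.0436, 0.223]
tool_rot: [-89.9, -0.1, -7.4]
force: [1.1, 0.5, -0.6]
grip_width: 0.0698
```

```bash
python3 -c "
from plan import *
plan([.4972,-.005,.12],-8.0,3)"
```

```text
t 2.3 pos [0.4855 0.0436 0.223 ] rot [-89.945   -0.0641  -7.3532] F [ 1.1228  0.4508 -0.5874] w 0.06975164231957781
[[[5.9, 34.3, -15.6], [-0.02, 0.22, 0.02]], [[6.0, 34.4, -15.6], [-0.02, 0.22, 0.02]], [[6.1, 34.3, -15.5], [-0.02, 0.22, 0.02]]]
end [ 0.4972 -0.005   0.12  ] [-90.0046  -0.0038  -8.0132]
```

Emit:
carry_out:
  targets:
    - [[5,0,-15],[0,0.3,0]]
    - [[6,25,-15],[0,0.3,0]]
    - [[5,30,-15],[0,0,0]]
    - [[0,30,0],[0,0,0]]
    - [[0,15,0],[0,0,0]]
    - [[0,0,0],[0,0,0]]
    - [[0,0,0],[0,0,0]]

```text
time_s: 3.0
tool_pos: [0.4951, -0.0007, 0.123]
tool_rot: [-90.0, -0.0, -7.9]
force: [0.4, 0.5, 0.4]
grip_width: 0.0697
```

```bash
python3 -c "
from plan import *
plan([.4972,-.005,.084],-8.0,3)
for n in CAL: cv2.imwrite(f'pics/{n}1.png',cv2.resize(env.read_camera(n)[130:270,180:370,::-1],None,fx=4,fy=4,interpolation=2))"
```

```text
t 3.0 pos [ 0.4951 -0.0007  0.123 ] rot [-89.9879  -0.0187  -7.9088] F [0.3721 0.4836 0.3719] w 0.06967849181716929
[[[0.9, 13.0, -1.3], [-0.0, 0.03, 0.01]], [[0.9, 13.0, -1.3], [-0.0, 0.03, 0.01]], [[0.9, 13.0, -1.4], [-0.0, 0.03, 0.01]]]
end [ 0.4972 -0.005   0.084 ] [-89.9879   0.0113  -7.9988]
```

View pics/scene1.png

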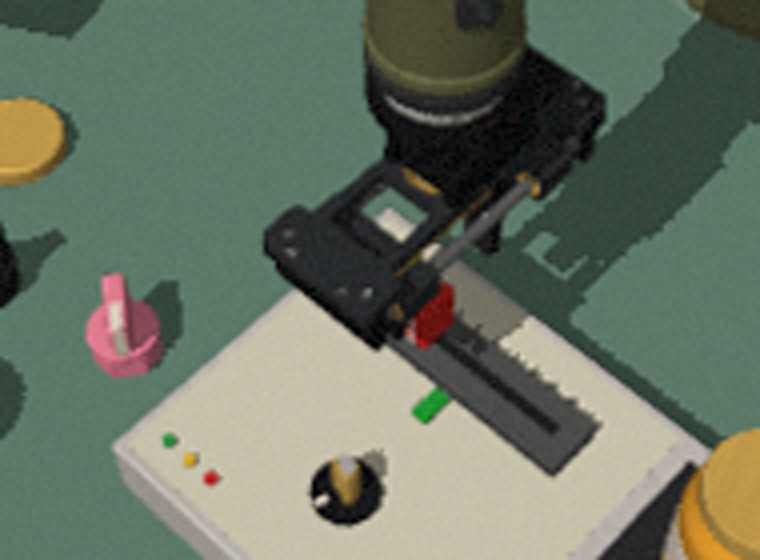

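View pics/top1.png

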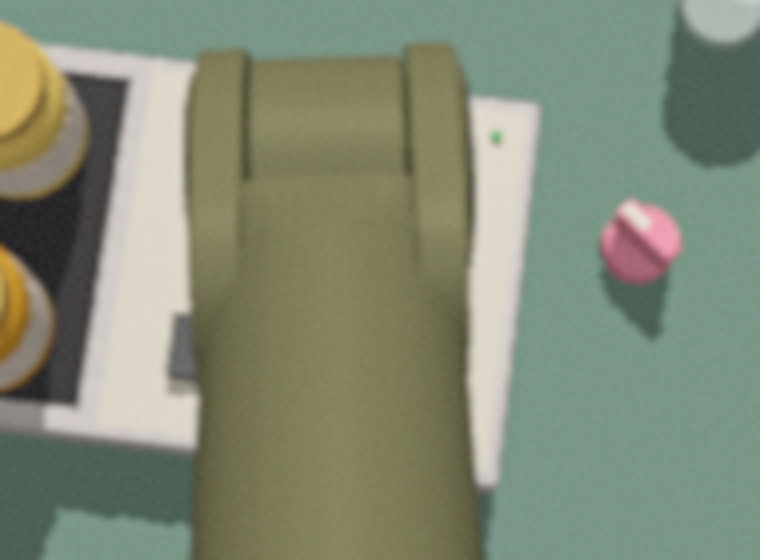

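Emit:
carry_out:
  targets:
    - [[1,12,-2],[0,0,0]]
    - [[1,13,-2],[0,0,0]]
    - [[0,12,0],[0,0,0]]
    - [[0,0,0],[0,0,0]]
    - [[0,0,0],[0,0,0]]

```text
time_s: 3.6
tool_pos: [0.4958, -0.0056, 0.0849]
tool_rot: [-90.0, 0.1, -8.0]
force: [-0.6, -0.6, 0.1]
grip_width: 0.0696
```

Emit:
carry_out:
  targets:
    - [[0,0,0],[0,0,0]]
    - [[0,0,0],[0,0,0]]
    - [[0,0,0],[0,0,0]]
    - [[0,0,0],[0,0,0]]
    - [[0,0,0],[0,0,0]]
    - [[0,0,0],[0,0,0]]
  jaw: 0
  squeeze: 12

```text
time_s: 4.2
tool_pos: [0.4963, -0.0054, 0.0856]
tool_rot: [-90.0, -0.0, -7.9]
force: [-0.4, -0.2, -1.6]
grip_width: 0.0295
```

Emit:
carry_out:
  targets:
    - [[0,0,4],[0,0,0]]
    - [[0,0,7],[0,0,0]]
    - [[0,0,7],[0,0,0]]
    - [[0,0,7],[0,0,0]]
    - [[0,0,5],[0,0,0]]
    - [[0,0,3],[0,0,0]]
    - [[0,0,0],[0,0,0]]
    - [[0,0,0],[0,0,0]]

```text
time_s: 5.0
tool_pos: [0.5015, 0.0282, 0.0857]
tool_rot: [-89.9, -0.1, -7.9]
force: [4.1, 0.6, -2.6]
grip_width: 0.0278
```

```bash
python3 -c "
from plan import *
plan([.4972,-.005,.084],-8.0,1)
for n in ['scene']: cv2.imwrite(f'pics/{n}2.png',cv2.resize(env.read_camera(n)[150:270,220:360,::-1],None,fx=5,fy=5,interpolation=2))"
```

```text
t 5.0 pos [0.5015 0.0282 0.0857] rot [-89.9209  -0.0736  -7.9223] F [ 4.1028  0.6397 -2.6241] w 0.02784789355715653
[[[0.3, 1.7, -33.4], [-0.08, 0.08, 0.07]]]
end [ 0.4972 -0.005   0.084 ] [-90.0008  -0.0035  -8.0023]
```

View pics/scene2.png

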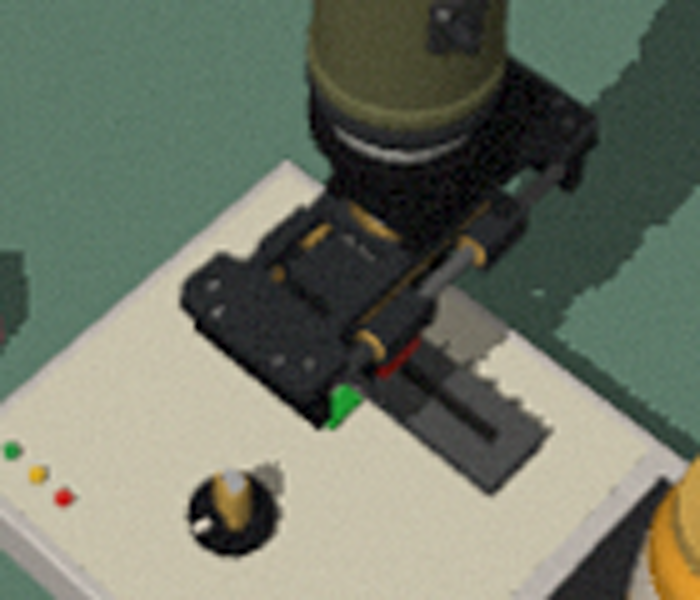

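The slider moved with the fingers. I'll open, rise straight up and head towards the knob, then check the setting in both views.

Emit:
carry_out:
  targets:
    - [[0,0,0],[0,0,0]]
    - [[0,0,0],[0,0,0]]
    - [[0,0,0],[0,0,0]]
    - [[0,0,0],[0,0,0]]
    - [[0,-15,0],[0,0,0]]
    - [[0,-30,0],[0,0,0]]
    - [[0,-40,0],[0,0,0]]
    - [[0,-30,-20],[0,0,0]]
    - [[0,0,-45],[0,0,0]]
    - [[0,0,-45],[0,0,0]]
    - [[0,0,-45],[0,0,0]]
    - [[0,0,-45],[0,0,0]]
  jaw: 0.7

```text
time_s: 6.25
tool_pos: [0.4724, -0.1724, 0.2008]
tool_rot: [-90.0, -0.0, -7.9]
force: [0.8, -0.3, 0.6]
grip_width: 0.0612
```

Emit:
carry_out:
  targets:
    - [[0,0,-45],[0,0,0]]
    - [[0,0,-30],[0,0,0]]
    - [[0,0,0],[0,0,0]]

```text
time_s: 6.55
tool_pos: [0.4606, -0.2506, 0.2008]
tool_rot: [-90.1, 0.0, -8.4]
force: [0.5, -0.3, 0.2]
grip_width: 0.0612
```

```bash
python3 -c "
from plan import *
plan([.4972,-.005,.084],-8.0,1)
for n in CAL:
  im=env.read_camera(n)[:,:,::-1];cv2.imwrite(f'pics/{n}3.png',im)
c=lambda n,u,v:cv2.resize(cv2.imread(f'pics/{n}3.png')[v:v+100,u:u+110],None,fx=5,fy=5,interpolation=2)
cv2.imwrite('pics/s3.png',c('scene',230,180));cv2.imwrite('pics/t3.png',c('top',210,150))
"
```

```text
t 6.55 pos [ 0.4606 -0.2506  0.2008] rot [-90.1322   0.0095  -8.4381] F [ 0.4687 -0.2592  0.2453] w 0.061212172054630816
[[[0.2, 116.3, 248.5], [0.13, -0.44, -0.01]]]
end [ 0.4972 -0.005   0.084 ] [-90.0022   0.      -7.9981]
```

View pics/s3.png

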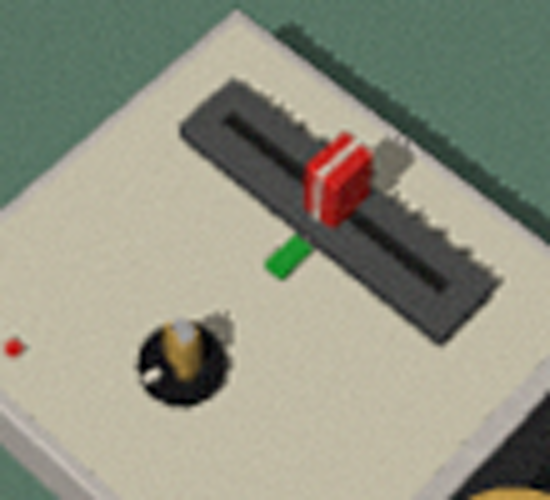

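View pics/t3.png

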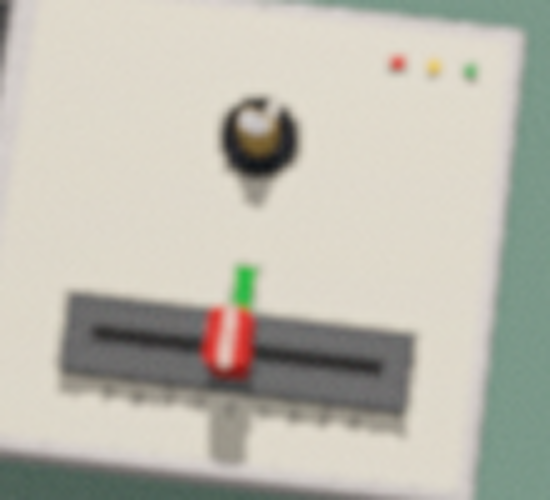

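```bash
cat > sl.py <<'E'
from h import *
import sys
yaw=-.14;wx=np.array([np.cos(yaw),np.sin(yaw)]);wy=np.array([-wx[1],wx[0]])
def run(sfx,R):
  for n,(rs,gs) in R.items():
    I=cv2.imread(f"pics/{n}{sfx}.png").astype(int);b,g,r=[I[...,i] for i in range(3)]
    def roi(c,q):
        m=np.zeros((420,560),bool);m[c[1]-q:c[1]+q+1,c[0]-q:c[0]+q+1]=1;return m
    red=((r>g+60)&(r>b+60)&roi(rs,14)).astype(np.uint8)
    h=np.zeros_like(red);cv2.fillConvexPoly(h,cv2.convexHull(np.argwhere(red)[:,::-1].astype(np.int32)),1)
    grn=(g>r+45)&(g>b+40)&roi(gs,10)
    ys,xs=np.nonzero(grn);gm=back(n,(xs.mean(),ys.mean()),.0655)[:2]
    w=np.clip(g-90,0,None)*h; yy,xx=np.mgrid[:420,:560]
    u=(xx*w).sum()/w.sum();v=(yy*w).sum()/w.sum()
    L=back(n,(u,v),.112)[:2]
    ys,xs=np.nonzero(h);C=back(n,(xs.mean(),ys.mean()),.098)[:2]
    print(n,"mark",gm,"line",L,"hull",C,"dy line",(L-gm)@wy,"dy hull",(C-gm)@wy,"yaw sens per .02rad",(L-gm)@wx*.02)
E
python3 -c "
from sl import *
run(0,{'scene':((287,208),(288,231)),'top':((270,220),(258,207))})
run(3,{'scene':((297,216),(288,231)),'top':((255,218),(258,207))})"
```

```text
scene mark [0.5345 0.0221] line [ 0.4976 -0.007 ] hull [ 0.4974 -0.0062] dy line -0.03396101067491066 dy hull -0.033232307928044394 yaw sens per .02rad -0.0006492852017220517
top mark [0.5327 0.0251] line [ 0.4978 -0.003 ] hull [ 0.4964 -0.0023] dy line -0.03265621259965709 dy hull -0.032153701446008834 yaw sens per .02rad -0.0006129729436602692
scene mark [0.5345 0.0221] line [0.5046 0.0267] hull [0.5024 0.0277] dy line 0.000360016297665494 dy hull 0.0010301895957444546 yaw sens per .02rad -0.0006038049632738353
top mark [0.534  0.0248] line [0.5022 0.0306] hull [0.5013 0.0309] dy line 0.0013183223851653812 dy hull 0.0014905901697009625 yaw sens per .02rad -0.0006464705994857388
```

```bash
python3 -c "
from plan import *
K=np.array([.5990,-.2926])
J=back('top',(361,131),0.0)[:2]; J2=back('top',(368,115),.1)[:2];print(J,J2, back('scene',(157,245),0)[:2],back('scene',(137,232),.1)[:2])
for y in(60,):
  a=np.radians(y);ex=np.array([np.cos(a),np.sin(a)]);ez=np.array([-ex[1],ex[0]])
  for q in (J,J2): print(y,(q-K)@ex,(q-K)@ez)
p,R,o=pose();print(o['qpos'])
plan([.599,-.2926,.12],60,9)
"
```

```text
[ 0.7474 -0.2482] [ 0.7485 -0.2444] [ 0.7251 -0.2422] [ 0.7494 -0.2447]
60 0.11263426131453375 -0.1063002041904625
60 0.11643963304078096 -0.1053587053802272
[-16.8973   3.6695  44.0406 104.1136  -2.6879  73.3125  19.8155]
t 6.65 pos [ 0.4624 -0.2452  0.2004] rot [-89.961    0.0376  -8.0436] F [-0.2609  0.4008 -0.0239] w 0.06069692929006919
[[[15.8, 8.9, -3.1], [-0.01, -7.56, -0.0]], [[15.2, 8.9, -5.1], [-0.01, -7.56, -0.0]], [[14.4, 9.0, -7.1], [-0.01, -7.56, -0.0]], [[13.4, 8.9, -9.0], [-0.01, -7.56, -0.0]], [[12.0, 8.9, -10.6], [-0.01, -7.56, -0.0]], [[10.6, 8.9, -12.1], [-0.01, -7.56, -0.0]], [[8.9, 8.9, -13.3], [-0.01, -7.56, -0.0]], [[7.0, 9.0, -14.5], [-0.01, -7.56, -0.0]], [[5.1, 8.9, -15.2], [-0.01, -7.56, -0.0]]]
end [ 0.599  -0.2926  0.12  ] [-90.0208   0.0254  59.9964]
```

Emit:
carry_out:
  targets:
    - [[16,5,-3],[0,-7.5,0]]
    - [[15,5,-5],[0,-7.5,0]]
    - [[14,5,-7],[0,-7.5,0]]
    - [[13,5,-9],[0,-7.5,0]]
    - [[12,5,-11],[0,-7.5,0]]
    - [[11,5,-12],[0,-7.5,0]]
    - [[9,5,-13],[0,-7.5,0]]
    - [[7,5,-14],[0,-7.5,0]]
    - [[5,5,-15],[0,-7.5,0]]
    - [[0,5,0],[0,0,0]]
    - [[0,0,0],[0,0,0]]
    - [[0,0,0],[0,0,0]]

```text
time_s: 7.85
tool_pos: [0.5978, -0.291, 0.1504]
tool_rot: [-89.9, -0.0, 59.5]
force: [-0.4, -0.2, -0.1]
grip_width: 0.0609
```

```bash
python3 -c "
from plan import *
p,R,o=pose();print(o['qpos'])
plan([.599,-.2926,.029],60,5)
for n in CAL:
  cv2.imwrite(f'pics/{n}4.png',env.read_camera(n)[:,:,::-1])
cv2.imwrite('pics/s4.png',cv2.resize(cv2.imread('pics/scene4.png')[130:260,110:260],None,fx=4,fy=4,interpolation=2))
"
```

```text
[ -1.8776  25.0165  33.9367  87.1697 -14.3812  72.2693  93.4705]
t 7.85 pos [ 0.5978 -0.291   0.1504] rot [-89.9339  -0.0278  59.4933] F [-0.3942 -0.196  -0.0891] w 0.06087339446108138
[[[-0.2, 24.3, -0.4], [-0.01, -0.1, 0.01]], [[-0.1, 24.3, -0.4], [-0.01, -0.1, 0.01]], [[-0.2, 24.2, -0.4], [-0.01, -0.1, 0.01]], [[-0.2, 24.3, -0.4], [-0.01, -0.1, 0.01]], [[-0.1, 24.3, -0.3], [-0.01, -0.1, 0.01]]]
end [ 0.599  -0.2926  0.029 ] [-89.9839   0.0218  59.9933]
```

View pics/s4.png

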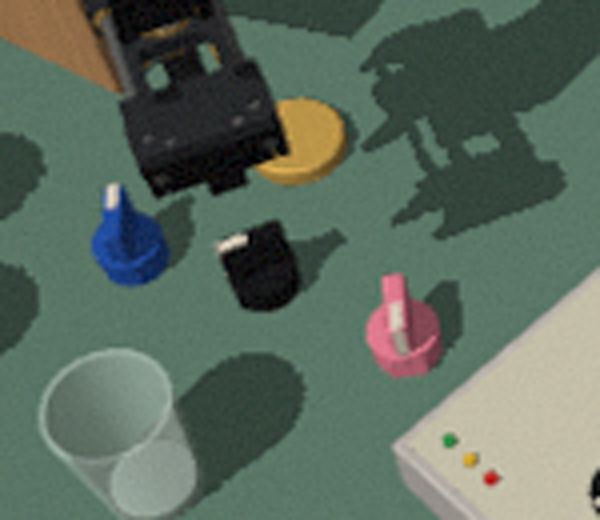

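View pics/top4.png

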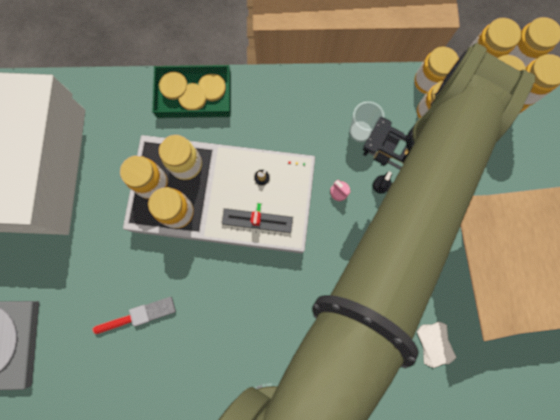

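```bash
python3 -c "
from plan import *
p,R,o=pose()
for n in CAL:
  im=cv2.imread(f'pics/{n}4.png')
  for q,c in((p,(0,0,255)),(p+R.apply([.03,0,0]),(0,255,0)),(p+R.apply([-.03,0,0]),(255,0,0)),(p-R.apply([0,.07,0]),(255,0,255)),(np.r_[p[:2],0],(0,255,255))):
    u=proj(n,q)[0];print(n,u);cv2.circle(im,tuple(np.round(u).astype(int)),2,c,-1)
  u=proj(n,p)[0].astype(int);cv2.imwrite(f'pics/o4{n}.png',cv2.resize(im[max(u[1]-90,0):u[1]+70,u[0]-90:u[0]+90],None,fx=4,fy=4))
"
```

```text
scene [163.3719 165.8523]
scene [166.7872 175.0172]
scene [160.0649 156.9782]
scene [155.4877 145.9516]
scene [177.3764 201.1744]
top [398.1375 168.5794]
top [386.1171 162.209 ]
top [410.2275 174.9867]
top [408.3551 158.9018]
top [380.7528 185.0943]
```

View pics/o4top.png

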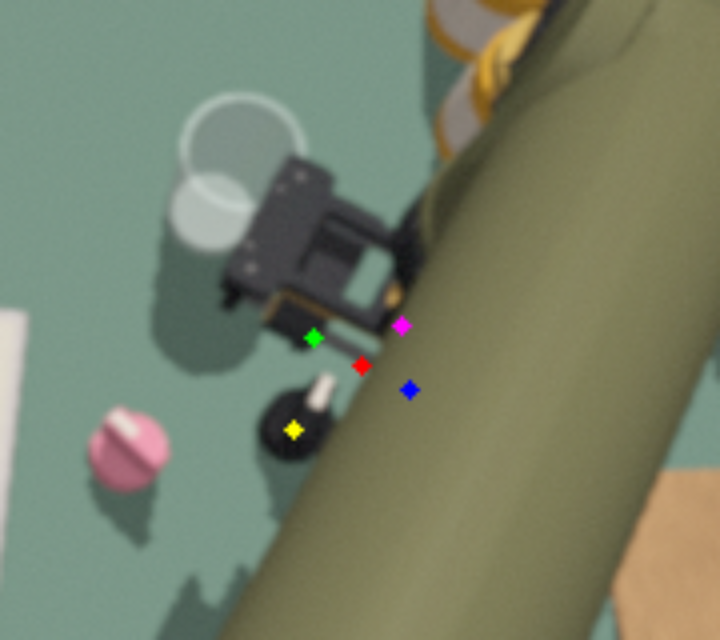

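View pics/o4scene.png

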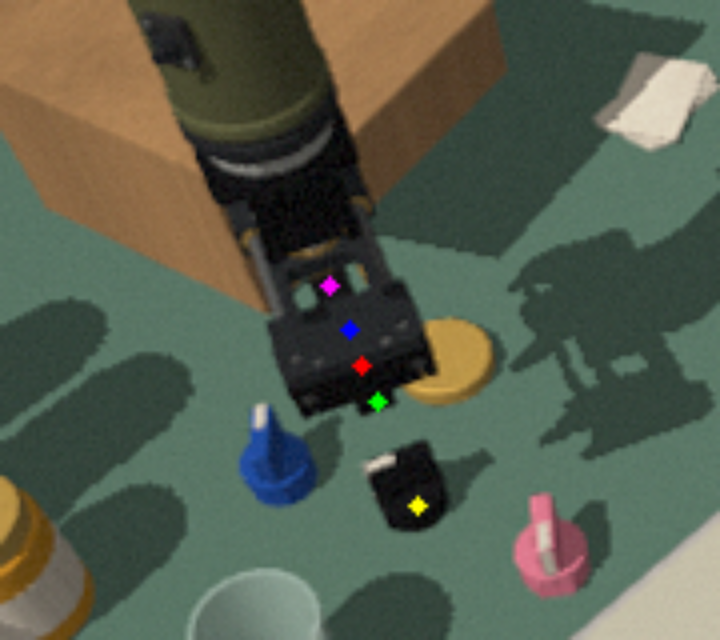

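Emit:
carry_out:
  targets:
    - [[0,25,-1],[0,-0.3,0]]
    - [[0,30,-1],[0,-0.2,0]]
    - [[0,30,0],[0,0,0]]
    - [[0,20,0],[0,0,0]]
    - [[0,12,0],[0,0,0]]
    - [[0,4,0],[0,0,0]]
    - [[0,0,0],[0,0,0]]
    - [[0,0,0],[0,0,0]]

```text
time_s: 8.75
tool_pos: [0.6009, -0.2936, 0.031]
tool_rot: [-90.1, -0.0, 60.0]
force: [0.0, -0.6, 0.0]
grip_width: 0.0605
```

```bash
python3 -c "
from plan import *
plan([.599,-.2926,.029],60,1)
cv2.imwrite('pics/s5.png',cv2.resize(env.read_camera('scene')[130:260,110:260,::-1],None,fx=5,fy=5,interpolation=2))
"
```

```text
t 8.75 pos [ 0.6009 -0.2936  0.031 ] rot [-90.1278  -0.0213  60.0492] F [ 0.0284 -0.6081  0.0238] w 0.0604944322590458
[[[-0.1, 2.0, 2.1], [0.13, 0.05, 0.02]]]
end [ 0.599  -0.2926  0.029 ] [-89.9978  -0.0014  59.9991]
```

View pics/s5.png

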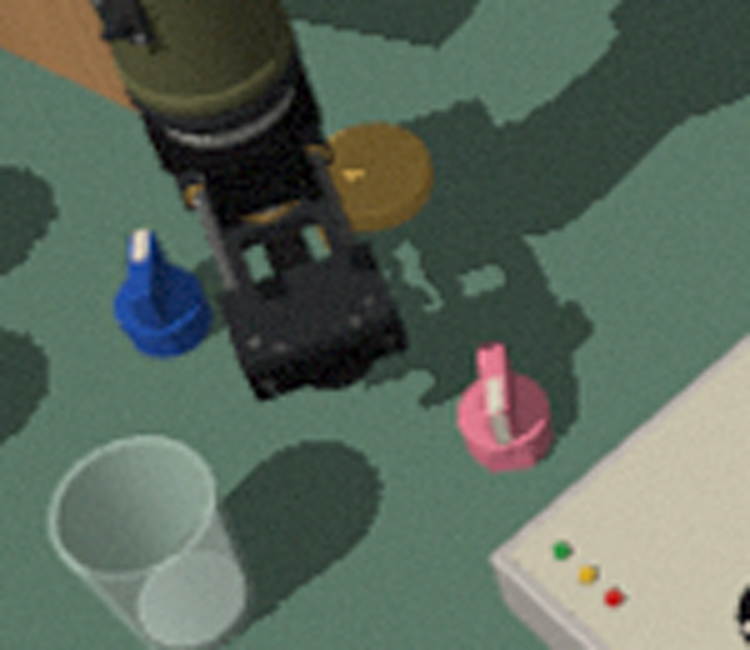

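Emit:
carry_out:
  targets:
    - [[0,2,1.5],[0,0,0]]
    - [[0,0,0],[0,0,0]]

```text
time_s: 9.0
tool_pos: [0.5988, -0.2922, 0.0279]
tool_rot: [-90.0, -0.0, 60.1]
force: [-0.3, 0.3, 0.1]
grip_width: 0.0611
```

Emit:
carry_out:
  targets:
    - [[0,0,0],[0,0,0]]
    - [[0,0,0],[0,0,0]]
    - [[0,0,0],[0,0,0]]
    - [[0,0,0],[0,0,0]]
    - [[0,0,0],[0,0,0]]
    - [[0,0,0],[0,0,0]]
    - [[0,0,0],[0,0,0]]
    - [[0,0,0],[0,0,0]]
  jaw: 0
  squeeze: 40

```text
time_s: 9.8
tool_pos: [0.5988, -0.2923, 0.0276]
tool_rot: [-90.0, -0.0, 60.1]
force: [0.7, 0.7, -0.8]
grip_width: 0.0136
```

Emit:
carry_out:
  targets:
    - [[0,-20,0],[0,0,0]]
    - [[0,-35,0],[0,0,0]]
    - [[0,-45,0],[0,0,0]]
    - [[0,-40,0],[0,0,0]]
    - [[0,0,0],[0,0,0]]
    - [[0,0,0],[0,0,0]]

```text
time_s: 10.4
tool_pos: [0.5991, -0.2926, 0.1685]
tool_rot: [-90.1, -0.0, 60.1]
force: [-0.0, -0.0, -1.7]
grip_width: 0.0141
```

Run:
```python
from plan import *
for n in CAL:
    im=np.mean([env.read_camera(n)[:,:,::-1].astype(float) for _ in range(4)],0);np.save(f"avg_{n}.npy",im);cv2.imwrite(f"pics/{n}6.png",im.astype(np.uint8))
    u,v=(267,253) if n=="scene" else (262,177)
    cv2.imwrite(f"pics/bz6{n}.png",cv2.resize(im[v-16:v+17,u-16:u+17].clip(0,255).astype(np.uint8),None,fx=16,fy=16,interpolation=cv2.INTER_LANCZOS4))
cv2.imwrite("pics/s6.png",cv2.resize(cv2.imread("pics/scene6.png")[90:230,90:240],None,fx=5,fy=5,interpolation=2))
cv2.imwrite("pics/t6.png",cv2.resize(cv2.imread("pics/top6.png")[90:230,310:460],None,fx=5,fy=5,interpolation=2))
```

```text
(no output)
```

View pics/bz6scene.png

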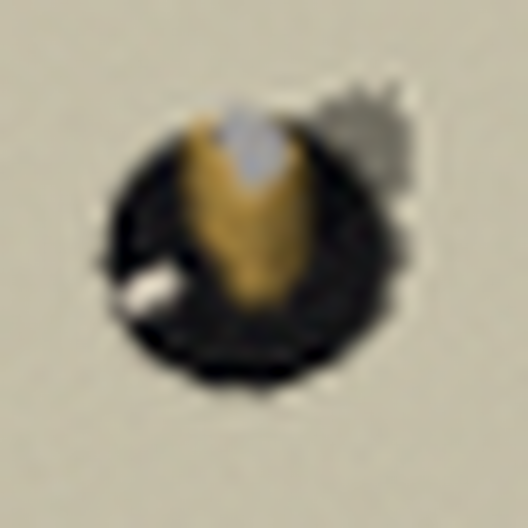

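View pics/bz6top.png

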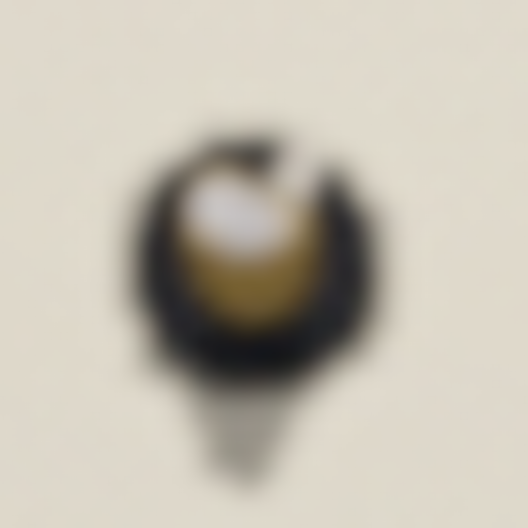

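View pics/s6.png

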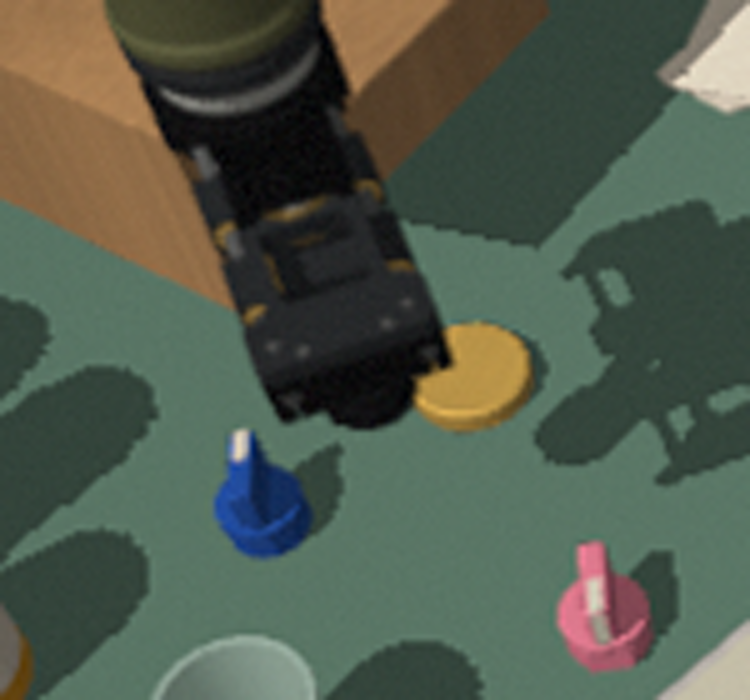

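View pics/t6.png

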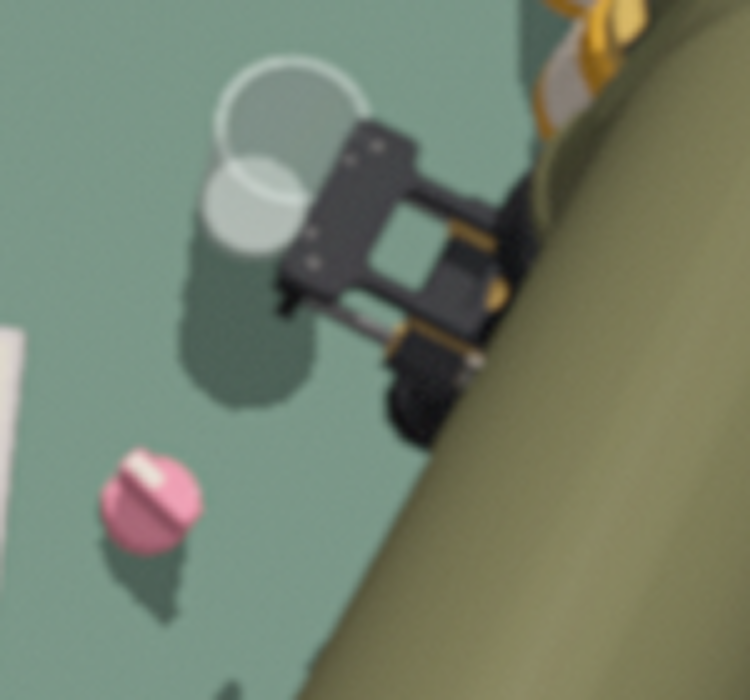

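```bash
cat > gen.py <<'E'
from plan import *
from scipy.optimize import least_squares
def D(r,f,z,n=48):
    a=np.linspace(0,2*np.pi,n,endpoint=False);x=np.minimum(r*np.cos(a),f);return np.c_[x,r*np.sin(a),np.full(n,z)]
SS=8
def render(n,u0,v0,N,x,y,yaw,cols,tk):
    c,s=np.cos(yaw),np.sin(yaw);R=np.array([[c,-s,0],[s,c,0],[0,0,1]])
    m=np.tile(np.asarray(cols[0],np.float64),(N*SS,N*SS,1))
    def put(P,col):
        q=proj(n,P@R.T+[x,y,0])-[u0,v0]+.5
        h=cv2.convexHull((q*SS).astype(np.float32))
        cv2.fillConvexPoly(m,np.round((h-.5)*64).astype(np.int32),tuple(float(k) for k in col),cv2.LINE_8,6)
    put(cyl(.021,.06,.066),cols[1])
    r0,r1,w=tk; put(np.array([[a,b,.0662] for a in(r0,r1) for b in(-w/2,w/2)]),cols[2])
    put(np.r_[D(.009,.0045,.066),D(.009,.0045,.092)],cols[3])
    put(np.r_[D(.009,.0045,.092),D(.0068,.0023,.096)],cols[3])
    put(D(.0068,.0023,.096),cols[4])
    return m
def model(n,u0,v0,N,x,y,yaw,cols,tk,sig):
    m=cv2.GaussianBlur(render(n,u0,v0,N,x,y,yaw,cols,tk),(0,0),sig*SS)
    return cv2.resize(m,(N,N),interpolation=cv2.INTER_AREA)
E
cat > genrun.py <<'E'
from gen import *
from scipy.optimize import differential_evolution
N=25;res={}
for n,(u,v) in {"scene":(267,253),"top":(262,177)}.items():
    im=np.load(f"avg_{n}.npy");u0,v0=u-12,v-12;obs=im[v0:v0+N,u0:u0+N]
    panel=np.median(obs[:,[0,1,-1,-2]].reshape(-1,3),0)
    W=np.ones((N,N))
    yy,xx=np.mgrid[:N,:N]
    if n=="scene": W[(xx>15)&(yy<9)]=0
    else: W[(yy>18)&(np.abs(xx-12)<7)]=0
    def f(p,full=False):
        x,y,yaw,sig,b1,b3,b4,r0=p
        cols=[panel,[b1]*3,[225,230,235],[60*b3,115*b3,150*b3],[b4*1.05,b4,b4]]
        m=model(n,u0,v0,N,x,y,yaw,cols,(r0,r0+.008,.004),max(sig,.2))
        if full:return m
        return ((m-obs)**2*W[...,None]).sum()
    r=differential_evolution(f,[(.597,.615),(.006,.027),(-1.2,.4),(.2,1.2),(5,60),(.6,1.6),(120,250),(.009,.0145)],maxiter=120,popsize=8,seed=1,tol=1e-6)
    print(n,r.x,np.sqrt(r.fun/W.sum()/3))
    pr=[]
    for yw in np.arange(-.8,.01,.1):
        q=r.x.copy();q[2]=yw;q=minimize(lambda t:f(np.r_[t[:2],yw,t[2:]]),np.delete(q,2),method="Nelder-Mead",options=dict(maxiter=150));pr.append(round(q.fun/1e3))
    print(pr)
    cv2.imwrite(f"pics/gen_{n}.png",cv2.resize(np.hstack([obs,f(r.x,True)]).clip(0,255).astype(np.uint8),None,fx=14,fy=14,interpolation=cv2.INTER_NEAREST))
E
python3 genrun.py
```

```text
scene [  0.6071   0.0136  -0.4472   0.4617  24.1502   0.9259 156.9864   0.0122] 12.953326473665292
[1096, 868, 520, 310, 306, 518, 832, 1065, 1217]
top [  0.6068   0.0169  -0.4759   1.1671  59.991    0.6831 245.903    0.0119] 17.29514264822187
[667, 587, 527, 487, 494, 529, 581, 629, 650]
```

```bash
python3 -c "
import cv2,numpy as np
a=cv2.imread('pics/gen_scene.png');b=cv2.imread('pics/gen_top.png');cv2.imwrite('pics/gen.png',cv2.resize(np.vstack([a,b]),None,fx=.8,fy=.8))"
```

```text
(no output)
```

View pics/gen.png

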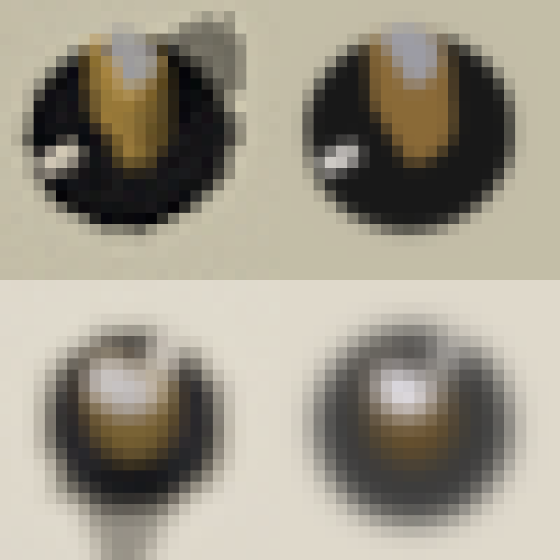

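```bash
python3 -c "
from plan import *
plan([.607,.0153,.165],64.2,9)"
```

```text
t 10.8 pos [ 0.5984 -0.2922  0.1666] rot [-89.9158   0.0192  60.0549] F [-0.1869  0.6987 -1.0075] w 0.013960385789304152
[[[30.1, 0.2, 16.2], [-0.01, -0.46, -0.0]], [[30.2, 0.2, 16.0], [-0.01, -0.46, -0.0]], [[30.3, 0.2, 15.7], [-0.01, -0.46, -0.0]], [[30.5, 0.1, 15.5], [-0.01, -0.46, -0.0]], [[30.6, 0.2, 15.3], [-0.01, -0.46, -0.0]], [[30.7, 0.2, 15.0], [-0.01, -0.46, -0.0]], [[30.8, 0.2, 14.7], [-0.01, -0.46, -0.0]], [[31.0, 0.1, 14.5], [-0.01, -0.46, -0.0]], [[31.0, 0.2, 14.3], [-0.01, -0.46, -0.0]]]
end [0.607  0.0153 0.165 ] [-90.0046   0.0163  64.1949]
```

Emit:
carry_out:
  targets:
    - [[20,0,10],[0,-0.5,0]]
    - [[30,0,16],[0,-0.5,0]]
    - [[30,0,16],[0,-0.5,0]]
    - [[30,0,16],[0,-0.5,0]]
    - [[30,0,15],[0,-0.5,0]]
    - [[31,0,15],[0,-0.4,0]]
    - [[31,0,15],[0,-0.4,0]]
    - [[31,0,15],[0,-0.4,0]]
    - [[25,0,11],[0,-0.4,0]]
    - [[15,0,7],[0,0,0]]
    - [[0,0,0],[0,0,0]]
    - [[0,0,0],[0,0,0]]

```text
time_s: 12.0
tool_pos: [0.606, 0.0109, 0.1675]
tool_rot: [-90.0, 0.1, 64.1]
force: [-1.2, 0.1, -1.7]
grip_width: 0.0139
```

```bash
python3 -c "
from plan import *
plan([.607,.0153,.135],64.2,2)
for n in CAL:
  cv2.imwrite(f'pics/{n}7.png',env.read_camera(n)[:,:,::-1])
cv2.imwrite('pics/s7.png',cv2.resize(cv2.imread('pics/scene7.png')[160:300,190:340],None,fx=5,fy=5,interpolation=2))
cv2.imwrite('pics/t7.png',cv2.resize(cv2.imread('pics/top7.png')[100:240,190:340],None,fx=5,fy=5,interpolation=2))
"
```

```text
t 12.0 pos [0.606  0.0109 0.1675] rot [-90.028    0.0762  64.0909] F [-1.2072  0.09   -1.706 ] w 0.013949268658022146
[[[2.2, 16.2, 0.5], [0.01, -0.05, -0.04]], [[2.2, 16.3, 0.5], [0.01, -0.05, -0.04]]]
end [0.607  0.0153 0.135 ] [-90.0079  -0.0038  64.1909]
```

View pics/s7.png

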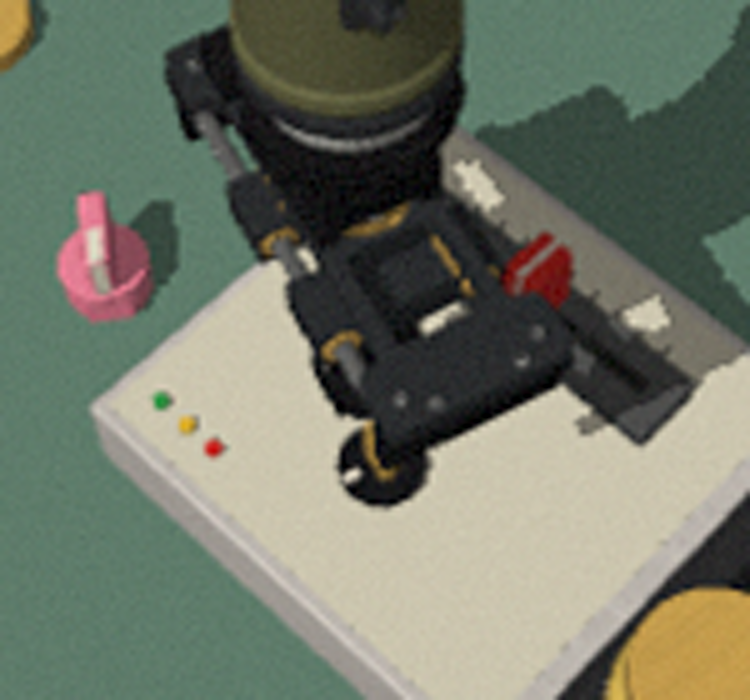

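View pics/t7.png

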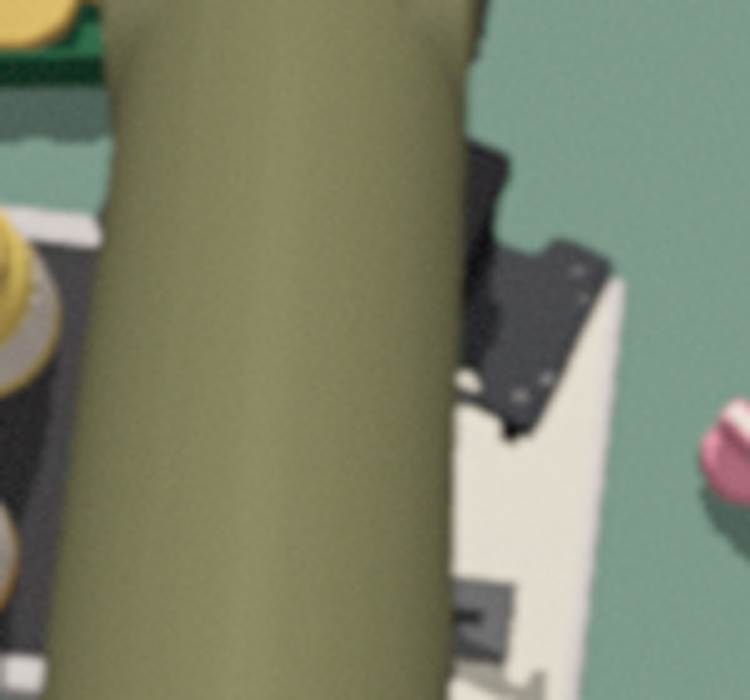

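Emit:
carry_out:
  targets:
    - [[2,15,0],[0,0,0]]
    - [[2,15,0],[0,0,0]]
    - [[0,4,0],[0,0,0]]
    - [[0,0,0],[0,0,0]]
    - [[0,0,0],[0,0,0]]
    - [[0,0,0],[0,0,0]]

```text
time_s: 12.7
tool_pos: [0.6082, 0.0161, 0.1341]
tool_rot: [-90.0, -0.0, 64.2]
force: [0.1, 0.4, -1.2]
grip_width: 0.014
```

```bash
cat > ov.py <<'E'
from plan import *
import sys
sfx=sys.argv[1]
plan([.607,.0153,.13],64.2,1)
im=np.mean([env.read_camera('scene')[:,:,::-1].astype(float) for _ in range(2)],0).astype(np.uint8)
np.save(f'im{sfx}.npy',im)
p,R,o=pose();yaw=np.radians(o['tool_rot'][2]-90);z=p[2]-.028
print("knob z",z)
u0,v0,k=225,190,9
cr=cv2.resize(im[v0:v0+66,u0:u0+84],None,fx=k,fy=k,interpolation=2)
def dr(P,col):
    q=((proj('scene',P)-[u0,v0]+.5)*k).round().astype(int);cv2.polylines(cr,[q],True,col,1)
c,s=np.cos(yaw),np.sin(yaw);Rz=np.array([[c,-s,0],[s,c,0],[0,0,1]])
a=cyl(.023,0,0)[::2]
dr(a+[p[0],p[1],z],(0,255,255));dr(a+[p[0],p[1],z+.024],(0,165,255))
dr(cyl(.021,.066,.066)[::2]+[.6071,.0136,0],(255,255,0))
cv2.imwrite(f'pics/ov{sfx}.png',cr)
E
python3 ov.py 8
```

```text
t 12.7 pos [0.6082 0.0161 0.1341] rot [-90.0472  -0.0258  64.1527] F [ 0.1119  0.4198 -1.2018] w 0.014001484135378151
[[[-1.3, 4.1, 0.7], [0.05, -0.05, 0.03]]]
end [0.607  0.0153 0.13  ] [-89.9972   0.0042  64.2027]
knob z 0.10618441200701972
```

View pics/ov8.png

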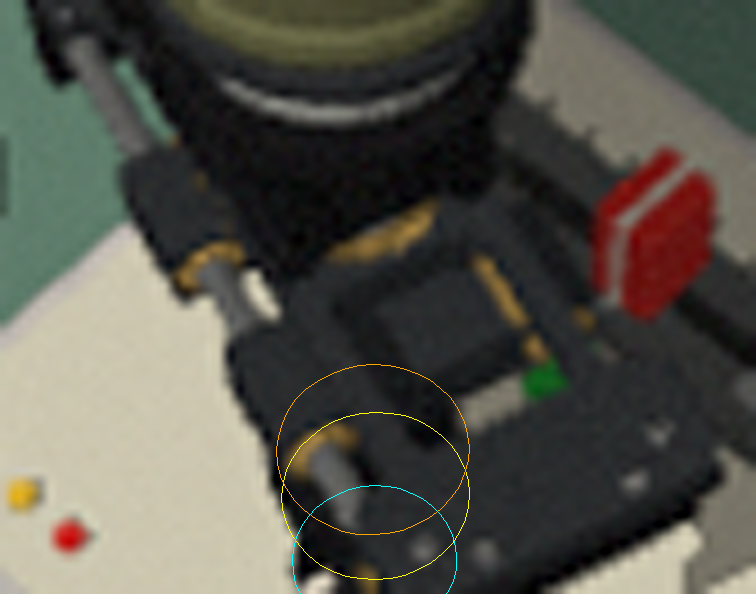

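Run:
```python
from plan import *
im=np.load('im8.npy');p=np.array([.6082,.0161,.1341]);z=.1062
u0,v0,k=240,225,14
g=(255*(im/255.)**.45).astype(np.uint8)
cr=cv2.resize(g[v0:v0+42,u0:u0+52],None,fx=k,fy=k,interpolation=2);c2=cr.copy()
def dr(P,col):
    q=((proj('scene',P)-[u0,v0]+.5)*k).round().astype(int);cv2.polylines(c2,[q],True,col,1)
a=cyl(.023,0,0)[::2]
dr(a+[p[0],p[1],z],(0,255,255));dr(a+[p[0],p[1],z+.024],(0,165,255))
dr(cyl(.021,.066,.066)[::2]+[.6071,.0136,0],(255,255,0))
cv2.imwrite('pics/ov8a.png',cr);cv2.imwrite('pics/ov8b.png',c2)
```

```text
(no output)
```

View pics/ov8a.png

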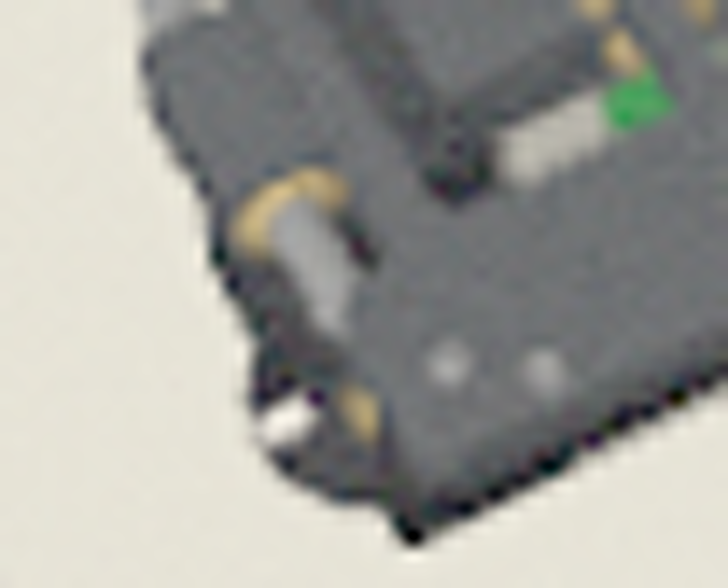

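View pics/ov8b.png

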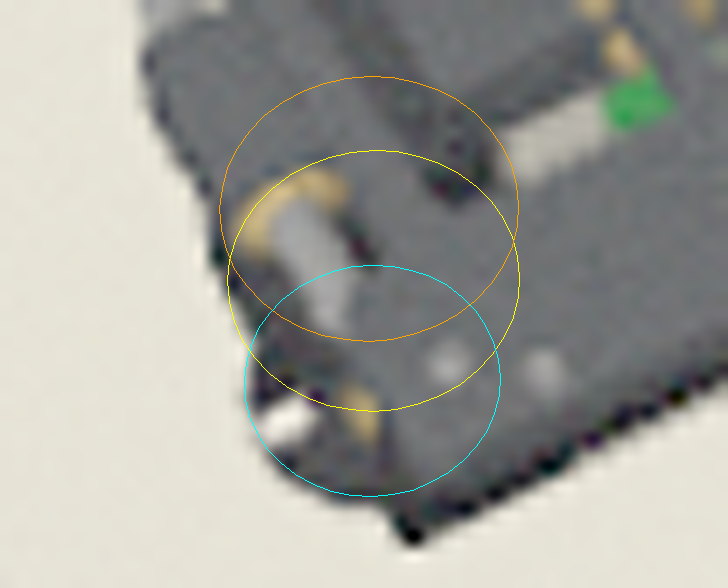

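Emit:
carry_out:
  targets:
    - [[-1.2,3,0.8],[0,0,0]]
    - [[0,3,0],[0,0,0]]
    - [[0,2,0],[0,0,0]]
    - [[0,0,0],[0,0,0]]
    - [[0,0,0],[0,0,0]]

```text
time_s: 13.3
tool_pos: [0.6065, 0.0155, 0.1255]
tool_rot: [-90.0, 0.0, 64.2]
force: [-0.3, 0.3, -1.6]
grip_width: 0.0136
```

Emit:
carry_out:
  targets:
    - [[0,1.5,0],[0,0,0]]
    - [[0,1.5,0],[0,0,0]]
    - [[0,1,0],[0,0,0]]
    - [[0,0,0],[0,0,0]]
    - [[0,0,0],[0,0,0]]

```text
time_s: 13.8
tool_pos: [0.6066, 0.0155, 0.1216]
tool_rot: [-90.0, -0.0, 64.2]
force: [0.2, -0.3, -1.1]
grip_width: 0.0136
```

Underside is about 2.4 mm below the tip with no contact force. I'll keep going in small steps.

Emit:
carry_out:
  targets:
    - [[0,1,0],[0,0,0]]
    - [[0,1,0],[0,0,0]]
    - [[0,1,0],[0,0,0]]
    - [[0,0,0],[0,0,0]]
    - [[0,0,0],[0,0,0]]

```text
time_s: 14.3
tool_pos: [0.6072, 0.0155, 0.1188]
tool_rot: [-90.1, -0.0, 64.2]
force: [1.9, -0.1, -1.3]
grip_width: 0.0138
```

Emit:
carry_out:
  targets:
    - [[0,1,0],[0,0,0]]
    - [[0,1,0],[0,0,0]]
    - [[0,1,0],[0,0,0]]
    - [[0,0,0],[0,0,0]]
    - [[0,0,0],[0,0,0]]

```text
time_s: 14.8
tool_pos: [0.6072, 0.0155, 0.1158]
tool_rot: [-90.1, -0.0, 64.2]
force: [4.8, -0.2, -0.3]
grip_width: 0.0133
```

Emit:
carry_out:
  targets:
    - [[0.4,0,-0.9],[0,0,0]]
    - [[0,1,0],[0,0,0]]
    - [[0,1,0],[0,0,0]]
    - [[0,1,0],[0,0,0]]
    - [[0,0,0],[0,0,0]]
    - [[0,0,0],[0,0,0]]

```text
time_s: 15.4
tool_pos: [0.6075, 0.0155, 0.1123]
tool_rot: [-90.0, 0.0, 64.2]
force: [2.7, -0.5, -0.9]
grip_width: 0.0138
```

```bash
python3 -c "
from plan import *
o=env.get_obs();print(o['force'],o['wrist_torque'],o['tool_pos'])"
```

```text
[ 2.7281 -0.4926 -0.9091] [ 0.0111 -0.9123 -0.0603] [0.6075 0.0155 0.1123]
```

Emit:
carry_out:
  targets:
    - [[0.2,1,-0.5],[0,0,0]]
    - [[0,1,0],[0,0,0]]
    - [[0,1,0],[0,0,0]]
    - [[0,1,0],[0,0,0]]
    - [[0,1,0],[0,0,0]]
    - [[0,0,0],[0,0,0]]
    - [[0,0,0],[0,0,0]]

```text
time_s: 16.1
tool_pos: [0.6077, 0.0155, 0.1072]
tool_rot: [-90.0, 0.0, 64.2]
force: [1.3, -0.0, -1.2]
grip_width: 0.0141
```

Emit:
carry_out:
  targets:
    - [[0,1,0],[0,0,0]]
    - [[0,1,0],[0,0,0]]
    - [[0,1,0],[0,0,0]]
    - [[0,0,0],[0,0,0]]
    - [[0,0,0],[0,0,0]]

```text
time_s: 16.6
tool_pos: [0.6078, 0.0154, 0.1051]
tool_rot: [-90.0, -0.0, 64.2]
force: [-2.5, 0.6, 5.4]
grip_width: 0.0136
```

Emit:
carry_out:
  targets:
    - [[0,0,0],[0,0,0]]
    - [[0,0,0],[0,0,0]]
    - [[0,1,0],[0,0,0]]
    - [[0,1.5,0],[0,0,0]]
    - [[0,1.5,0],[0,0,0]]
    - [[0,0,0],[0,0,0]]
    - [[0,0,0],[0,0,0]]
  squeeze: 60

```text
time_s: 17.3
tool_pos: [0.6079, 0.0154, 0.1014]
tool_rot: [-90.0, -0.0, 64.2]
force: [-2.5, 0.4, 7.5]
grip_width: 0.0136
```

Emit:
carry_out:
  targets:
    - [[0,1.5,0],[0,0,0]]
    - [[0,1.5,0],[0,0,0]]
    - [[0,1,0],[0,0,0]]
    - [[0,0,0],[0,0,0]]
    - [[0,0,0],[0,0,0]]

```text
time_s: 17.8
tool_pos: [0.6079, 0.0154, 0.0979]
tool_rot: [-90.0, -0.0, 64.2]
force: [-4.2, -0.0, 9.8]
grip_width: 0.0136
```

Emit:
carry_out:
  targets:
    - [[-0.2,1,0.4],[0,0,0]]
    - [[0,1,0],[0,0,0]]
    - [[0,1,0],[0,0,0]]
    - [[0,0,0],[0,0,0]]
    - [[0,0,0],[0,0,0]]
    - [[0,0,0],[0,0,0]]

```text
time_s: 18.4
tool_pos: [0.6079, 0.0155, 0.0955]
tool_rot: [-90.0, -0.1, 64.2]
force: [-3.9, -0.8, 11.2]
grip_width: 0.0138
```

```bash
python3 ov.py 9
python3 - <<'E'
from plan import *
cv2.imwrite('pics/s9.png',cv2.resize((255*(env.read_camera('scene')[190:290,210:350,::-1]/255.)**.5).astype(np.uint8),None,fx=5.5,fy=5.5,interpolation=2))
cv2.imwrite('pics/t9.png',env.read_camera('top')[:,:,::-1])
E
```

```text
t 18.4 pos [0.6079 0.0155 0.0955] rot [-90.015   -0.0618  64.1563] F [-3.937  -0.8161 11.1878] w 0.013848010076018977
[[[-0.5, -34.5, 0.7], [0.02, -0.04, 0.06]]]
end [0.607  0.0153 0.13  ] [-89.995   -0.0018  64.1963]
knob z 0.06745218289998257
```

View pics/s9.png

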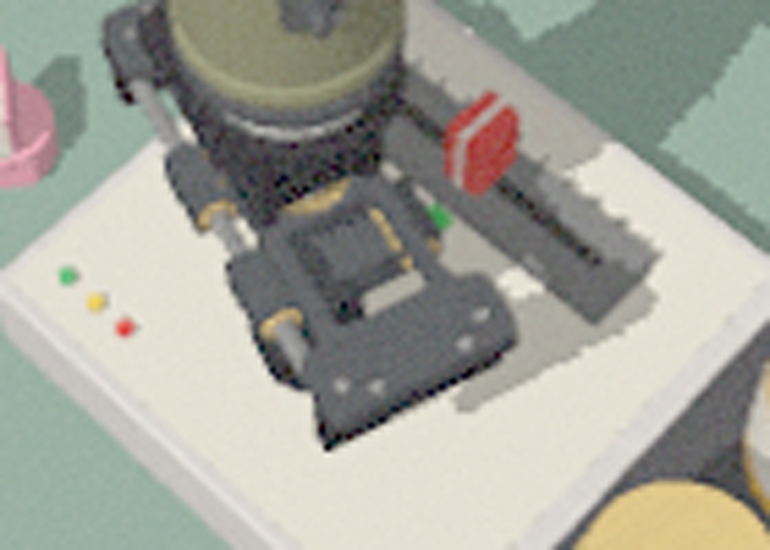

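View pics/t9.png

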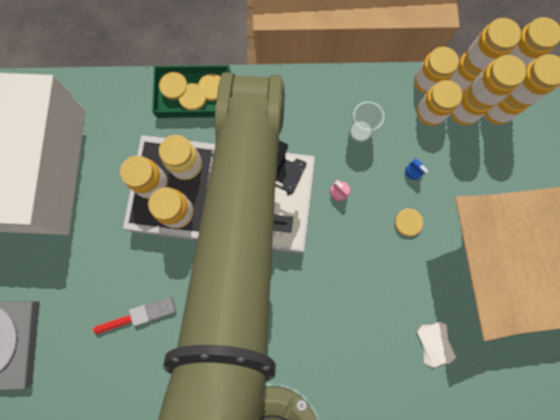

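Emit:
carry_out:
  targets:
    - [[0,0.5,0],[0,0,0]]
    - [[0,0.5,0],[0,0,0]]
    - [[0,0.5,0],[0,0,0]]
    - [[0,0,0],[0,0,0]]
    - [[0,0,0],[0,0,0]]
    - [[0,0,0],[0,0,0]]

```text
time_s: 19.2
tool_pos: [0.608, 0.0155, 0.0953]
tool_rot: [-90.0, -0.1, 64.1]
force: [-6.0, -0.0, 18.1]
grip_width: 0.0135
```

Run:
```python
from h import *
a=cv2.imread('pics/scene3.png').astype(int);b=env.read_camera('scene')[:,:,::-1].astype(int)
for I in(a,b):
    m=(I[...,2]>2.2*I[...,1])&(I[...,2]>2.2*I[...,0]);m[:195]=0;m[235:]=0;m[:,:282]=0;m[:,312:]=0
    ys,xs=np.nonzero(m);print(m.sum(),xs.min(),xs.max(),ys.min(),ys.max(),xs.mean(),ys.mean())
o=env.get_obs();print(o['time_s'],o['tool_pos'],o['force'],o['joint_velocities'])
env.sign_off()
```

```text
139 290 303 207 224 297.44604316546764 215.9496402877698
140 290 303 207 224 297.5 216.02857142857144
19.25 [0.608  0.0155 0.0953] [-7.1142  0.2089 17.8982] [ 0.0935 -0.0113  0.0428 -0.0004 -0.0287 -0.096   0.019 ]
the job is handed in; nothing more can be done
```

I set the slider, put the knob on the spindle and handed the job in at 19.25 s with the gripper still holding the knob pressed in.

- **Slider:** I gripped it, moved it about 33 mm and let go. Both cameras then put its line about 0.4 to 1.5 mm from the middle of the mark. Just before hand-in it had not moved.
- **Knob:** I picked up the black knob, turned it to about -0.45 rad to match the flat, and lowered it on with small corrections from the force readings. It touched the spindle's end at the expected height.
- **Press:** It went down about 10.5 mm further, and the push rose steadily to about 12 N. The last 1.5 mm of commanded travel moved it only 0.2 mm and raised the push to about 18 N, which shows it at the stop.

**What I could not check or did not agree:**
- The gripper and arm hid the seated knob from both cameras. That it is fully on and pressed in rests on heights and forces, not on a picture.
- The two cameras differed by about 3 mm on where the spindle stands. I used the middle, and the knob went on.
- A sideways force of about 7 N on the tool remained at the end.
- I did not measure whether the jars, lid and brush moved. They look unmoved in the last top picture, and I felt no contact with them.

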